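# Change over to the idle column rack

### The arm

A 7-joint arm with a two-finger parallel gripper is mounted at the origin on the work surface. World frame = base frame: x ahead of the robot, y to its left, z up, the work surface at z = 0. Lengths are in mm, angles in rad, forces in N, time in s.
With the tool pointing down it reaches from about 400 to 875 mm from the base axis. Payload 4.4 kg.
Tool frame: the origin (TCP) lies between the finger pads; the fingertips stand 17 mm ahead of it and the grasp point (between the pads) lies 2 mm behind it; z points along the fingers, y is the line along which they close (so a half turn about z gives the same grasp; the last joint's range is limited). The gripper opens to 85 mm and grips with 20 to 120 N. Pads are 22 mm wide; open, the fingers measure 114 mm over their backs; the gripper's body (76 mm by 85 mm) begins 54 mm behind the grasp point. The pads swing forward as they close: fully open they stand 13 mm farther back than shut.
Start: joints at [1.046, 0.628, 0.038, 1.517, -0.027, 0.996, -0.02], TCP at [287.895, -582.781, 248.313] pointing down, gripper open.
Joint ranges: [-3.06, 3.06], [-0.37, 2.12], [-1.25, 1.32], [0.18, 2.47], [-1.1, 4.24], [0.23, 1.98], [-2.94, 2.94]. Speed limits (rad/s): [2.57, 2.57, 3.14, 3.14, 3.14, 3.14, 3.14].

### API

Orientations are given as [roll, pitch, yaw] about the fixed x, y, z axes, in that order (R = Rz(yaw) Ry(pitch) Rx(roll)).
In Python, from cell import sensors, get_image, ctrl gives the robot as it stands.
- The arm moves only by the tool send_rows, never from a script. Its argument "series" is a list of rows, each a list of 3 entries, a list of its own where there are three numbers: the finger opening in mm, from 0 to 85.4, then the shift along the world's x, y, z in units of 60 mm (1.0 is 60 mm), then the turn, a rotation vector about the world's x, y, z in units of 5 degrees (1.0 is 5 degrees). A call has 1 to 8 rows; each row shifts and turns the commanded pose from where the row before left it; what a row does not reach is not made up. A row lasts 1/8 s, in which the tool goes at most 62.5 mm and 10.7 degrees, less where a joint would pass 70% of its speed; a pose out of reach is approached as far as the arm can. A call is refused whole if a number of a shift passes 1 or a number of a turn 1, either way. A call with a gripper value outside its range is refused whole. The fingers move at their own pace and stop on an object; the grip force is fixed at half the most. Time passes only in rows, so rows that do not move let the fingers close. It gives the time, the measured TCP pose, the force, the opening and the grip force at its end, in the units of the state.
- sensors.read_state(): the state, without advancing time (a new reading comes with each control period).
- get_image(name): name is "side" or "top" or "wrist"; returns a dict with "img" (480x640x3 uint8, red, green, blue), "depth" (480x640 float32, mm along the optical axis (not along the pixel's ray), 0 where there is no reading), "vfov" (degrees; the focal length in pixels is half the picture's height over the tangent of half this angle, whatever the lens; pixels are square), "cx", "cy" (the principal point, pixels), "k1" (the pictures are not rectified: a ray, as slopes to the right and down, at radius r is drawn at 1 + k1 r^2 times it, then the intrinsics apply), "world_to_cam" (4x4, takes a point from world to camera coordinates). Camera axes: x right, y down, z forward; pixel columns grow to the right and rows downward; lengths in mm; the calibration is good to about 2 mm. A picture is of the moment at which its call begins.
- ctrl.finish_job(): hands the job in; it is judged then, once.
The state is a dict: "clock": time; "qpos": joint angles; "qd": joint speeds; "tau": joint torques, N m; "eef_pos": TCP position; "tool_rot": TCP orientation; "force": force on the tool from outside, world axes, zero at the start; "torque": the same for the moment, N m; "width": finger opening in mm; "gripper_force": force on a finger pad.
Only numpy, scipy, OpenCV 4.12 (cv2) and the standard library are available. Lean on these libraries where they do the work, as an engineer would, in place of code of your own. Each camera call takes 0.05 s, during which the arm holds its last target. There are 200 camera calls.

### The job

Two spent columns (dark grey) stand in one of the two column racks; the other rack is empty. Stand all the fresh green-ended columns upright in the empty rack, one to a well and fully down (either end up), then turn the selector so that its white pointer is at the dot with that rack's colour. Only after that take the two spent columns out of their rack and put them in the red bin; do not knock over the two large bottles.

Things in the scene. Friction and masses are not known exactly. Their poses are not given: they have to be found in the camera images.
- fresh1: a fresh column: square rod 160 mm long, 26 x 26 mm, white with green ends and a green middle band, 0.12 kg, both ends alike; lies on the bench at the start; may be absent. Origin at its centre, x along its length
- fresh2: a fresh column: square rod 160 mm long, 26 x 26 mm, white with green ends and a green middle band, 0.12 kg, both ends alike; lies on the bench at the start; may be absent. Origin at its centre, x along its length
- fresh3: a fresh column: square rod 160 mm long, 26 x 26 mm, white with green ends and a green middle band, 0.12 kg, both ends alike; lies on the bench at the start; may be absent. Origin at its centre, x along its length
- spent1: a spent column: same size as the fresh ones (160 mm, 26 x 26 mm), dark grey with black ends, standing in a well of one rack at the start. Origin at its centre, z along its length
- spent2: a spent column: same size as the fresh ones (160 mm, 26 x 26 mm), dark grey with black ends, standing in a well of one rack at the start. Origin at its centre, z along its length
- rack_blue: the blue column rack: a fixed white block with blue collars, 50 mm (x) by 204 mm (y) by 65 mm high, origin at the centre of its underside, z up. Three square wells in a row at y = -68, 0, +68 mm (x = 0), each 38 x 38 mm inside, open at the top, floor 6 mm above the underside. One rack holds the two spent columns, the other is empty
- rack_orange: the orange column rack: a fixed white block with orange collars, 50 mm (x) by 204 mm (y) by 65 mm high, origin at the centre of its underside, z up. Three square wells in a row at y = -68, 0, +68 mm (x = 0), each 38 x 38 mm inside, open at the top, floor 6 mm above the underside. One rack holds the two spent columns, the other is empty
- valve: the selector valve: a fixed white box with a purple foot, 130 x 130 x 55 mm high, origin at the centre of its underside. Three dots on its top 50 mm from the centre, in its frame: grey towards -x, blue 0.9 rad from -x towards +y, orange 0.9 rad from -x towards -y
- selector_grip (a point): the point to grip on the selector knob, on its upright axis, 92 mm above the bench and 7 mm under the knob's top. The grip is a black bar 14 mm thick, 49 mm long, 32 mm high over a 52 mm disc; a white line on one end of the bar is the pointer. This point's x axis runs along the bar, the pointer is at its -x end
- selector (a joint): angle of the selector knob, rad, growing clockwise seen from above, 0 to 2.6; it stays where it is left. The pointer is at the orange dot at 0.4, at the grey dot at 1.3, at the blue dot at 2.2; it starts near grey
- bin: the red waste bin: fixed open box 200 mm (x) by 180 mm (y) by 85 mm high, walls and floor 5 mm, origin at the centre of its underside
- amber: large amber bottle with an orange cap, 68 mm across, 150 mm tall, origin at the centre of its underside; leave it standing
- clear: large green glass bottle with a blue cap, 68 mm across, 150 mm tall, origin at the centre of its underside; leave it standing

How it is judged:
By the outcome, as a careful person would: the job done as asked, in the order asked, and still so for the second after the job is handed in, with the robot touching nothing.
Of fresh1, fresh2, fresh3 only 2 to 3 are there at a start; the rules pass over those that are not, and their reading is None.
At some moment in a run one of fresh1, fresh2, fresh3 may be knocked a few centimetres aside while the robot is not near it.
Once in a run the grip may slacken for a moment while it holds something.
It also fails if it takes over 210 s, if anything falls off the work surface, if the arm or the gripper's body presses on something with over 40 N, if the wrist force passes 120 N, or if a joint passes its speed limit or range.

## Working session

There is one attempt and no reset: what is moved stays moved. The work goes in short steps, Python scripts to look and compute and a tool call to move; the robot and the scene stay as the last step left them, time stands still between calls to the robot, and variables do not carry over. Pictures are saved under pics/ and viewed, at most 14 in all, crops included, and the job is handed in when it is done.

Besides the shell and the picture viewer there is one more tool, called in YAML: its name, and indented under it one key for each argument. send_rows: Moves the arm, as the interface text tells. Its arguments: {"type":"object","properties":{"series":{"type":"array"}},"required":["series"]}

```bash
mkdir -p pics
cat > h.py <<'E'
import numpy as np,cv2
from cell import sensors,get_image,ctrl
def grab(n,save=None):
    d=get_image(n)
    if save: cv2.imwrite('pics/'+save+'.png',d['img'][:,:,::-1])
    return d
def K(d):
    f=240/np.tan(np.radians(d['vfov'])/2)
    return np.array([[f,0,d['cx']],[0,f,d['cy']],[0,0,1.]])
def dist(d): return np.array([d['k1'],0,0,0,0.])
def rays(d,uv):
    s=cv2.undistortPointsIter(np.float64(uv).reshape(-1,1,2),K(d),dist(d),None,None,(3,50,1e-10)).reshape(-1,2)
    M=np.array(d['world_to_cam']);R=M[:3,:3];c=-R.T@M[:3,3]
    return c,np.c_[s,np.ones(len(s))]@R
def plane(d,uv,z):
    c,r=rays(d,uv); return c+r*((z-c[2])/r[:,2])[:,None]
def deproj(d,uv):
    uv=np.asarray(uv).reshape(-1,2);c,r=rays(d,uv);i=uv.round().astype(int)
    return c+r*d['depth'][i[:,1],i[:,0]][:,None]
def cloud(d):
    v,u=np.mgrid[:480,:640]; P=deproj(d,np.c_[u.ravel(),v.ravel()].astype(float)).reshape(480,640,3)
    P[d['depth']<=0]=np.nan; return P
def tri(ds,uvs):
    A=np.zeros((3,3));b=np.zeros(3)
    for d,uv in zip(ds,uvs):
        c,r=rays(d,[uv]);r=r[0]/np.linalg.norm(r[0]);Q=np.eye(3)-np.outer(r,r);A+=Q;b+=Q@c
    return np.linalg.solve(A,b)
E
python3 - <<'E'
from h import *
for n in('top','side','wrist'):
    d=grab(n,n+'0'); M=np.array(d['world_to_cam']); print(n,d['vfov'],d['k1'],d['cx'],d['cy'],(-M[:3,:3].T@M[:3,3]).round(),M[2,:3].round(2))
print(sensors.read_state())
E
```

```text
top 53.20637988352748 -0.010262473288835464 326.17550261068703 242.40843784961208 [ 436.   -5. 1076.] [ 0.08 -0.   -1.  ]
side 44.963127105551166 -0.09862388745118478 320.75078696298846 244.8894339282003 [ 276. 1083.  867.] [ 0.2  -0.8  -0.57]
wrist 60.01345686365426 0.023928216055806143 320.53962552080293 240.93850755247863 [ 346. -555.  373.] [-0.23 -0.11 -0.97]
{'clock': 0.15, 'qpos': array([ 1.04619846,  0.62914903,  0.03844084,  1.51813857, -0.0269567 ,
        0.9962961 , -0.01999265]), 'qd': array([ 0.0011578 , -0.00272522,  0.00167192, -0.00313723,  0.00011259,
        0.00011174,  0.00065487]), 'tau': array([ 2.20576789e-03, -5.63801050e+01,  1.22778654e+00, -1.93650752e+01,
        1.10338186e-02,  7.41366501e-03, -2.26018329e-06]), 'eef_pos': array([ 287.6887609 , -582.36549992,  247.59014431]), 'tool_rot': array([-3.14011983e+00,  3.98338116e-05,  4.58834908e-01]), 'force': array([-0.38477783, -0.66865238, -0.1169352 ]), 'torque': array([-0.03944395,  0.00800248,  0.04695815]), 'gripper_force': 0.0, 'width': 85.56622668172419}
```

View pics/top0.png

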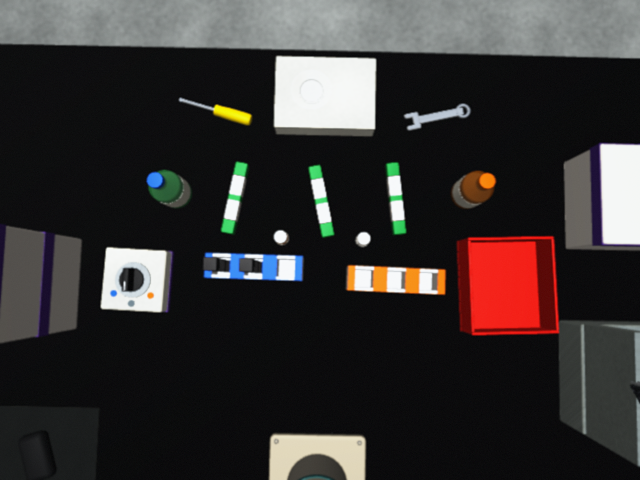

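View pics/side0.png

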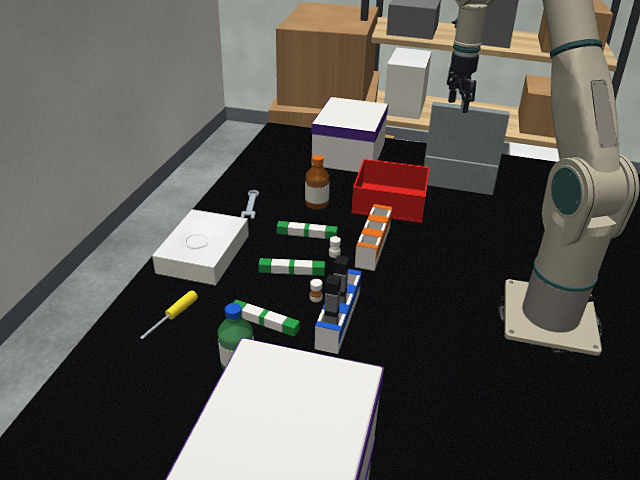

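The top view shows three fresh columns at about (234,198), (320,201) and (396,198). The spent columns are in the blue rack (254,267) and the orange rack (396,280) is empty. The valve is at (135,280), the bin at (510,286), and there are two small vials at (281,237) and (363,239). The side view shows the same layout.

```bash
cat > m.py <<'E'
from h import *
def blobs(d,lo,hi,amin=40,roi=None):
    hsv=cv2.cvtColor(d['img'],cv2.COLOR_RGB2HSV); m=cv2.inRange(hsv,np.array(lo),np.array(hi))
    if roi: k=np.zeros_like(m);k[roi[1]:roi[3],roi[0]:roi[2]]=1;m=m*k
    n,l,s,c=cv2.connectedComponentsWithStats(m)
    return [(c[i],s[i],l==i) for i in range(1,n) if s[i][4]>=amin]
E
python3 - <<'E'
from m import *
T=grab('top');S=grab('side');PT=cloud(T);PS=cloud(S)
for nm,d,P in(('top',T,PT),('side',S,PS)):
    for cn,lo,hi in(('green',(50,150,90),(75,255,255)),('blue',(100,130,120),(125,255,255)),('orange',(8,180,180),(20,255,255)),('red',(0,200,120),(3,255,255))):
        for c,s,m in blobs(d,lo,hi,25):
            q=P[m];q=q[~np.isnan(q[:,0])]
            print(nm,cn,c.round(1),s[4],'med',np.median(q,0).round(),'lo',np.percentile(q,3,axis=0).round(),'hi',np.percentile(q,97,axis=0).round())
# two-view: top-face centre by triangulating near/far stripes is printed above as blobs
z=PT[...,2]; 
for nm,(u0,v0,u1,v1),zz in(('valvetop',(95,240,185,320),(50,60)),('knob',(95,240,185,320),(90,110)),('spent',(195,240,310,300),(140,180)),('orangetop',(340,255,450,300),(60,70)),('bluetop',(200,245,310,285),(60,70)),('bottleA',(440,160,510,220),(120,170)),('bottleC',(130,160,200,220),(120,170)),('vial1',(265,225,295,250),(15,80)),('vial2',(350,225,380,252),(15,80)),('slab',(265,50,385,140),(15,120)),('binrim',(450,230,565,340),(78,95))):
    w=PT[v0:v1,u0:u1].reshape(-1,3);w=w[(w[:,2]>zz[0])&(w[:,2]<zz[1])]
    if len(w): print(nm,len(w),np.median(w,0).round(),np.percentile(w,2,axis=0).round(),np.percentile(w,98,axis=0).round(), cv2.minAreaRect(np.float32(w[:,:2])))
E
```

```text
top green [240.2 168.2] 161 med [683. 185.  25.] lo [669. 172.  -1.] hi [700. 204.  29.]
top green [392.4 168.5] 157 med [ 690. -153.   25.] lo [ 676. -166.   -0.] hi [ 709. -142.   28.]
top green [314.9 171.5] 156 med [679.  19.  25.] lo [666.   5.  -1.] hi [697.  32.  30.]
top green [234.  196.9] 45 med [618. 196.  26.] lo [613. 184.  -1.] hi [623. 215.  29.]
top green [320.9 200.2] 48 med [614.   4.  26.] lo [610.  -9.   3.] hi [620.  18.  29.]
top green [395.7 197.7] 48 med [ 623. -162.   25.] lo [ 620. -175.   20.] hi [ 628. -150.   30.]
top green [227.6 226.2] 163 med [552. 208.  26.] lo [539. 195.   0.] hi [566. 227.  29.]
top green [398.8 227.2] 159 med [ 558. -170.   25.] lo [ 545. -182.   20.] hi [ 572. -157.   29.]
top green [326.4 229.4] 162 med [550.  -9.  25.] lo [537. -22.  -1.] hi [564.   3.  29.]
top blue [154.4 179.5] 208 med [628. 330. 150.] lo [614. 316.  20.] hi [652. 380. 153.]
top blue [208.1 254.9] 34 med [486. 238.  65.] lo [477. 211.  -0.] hi [491. 262. 166.]
top blue [235.5 266. ] 308 med [463. 181.  66.] lo [439. 155.   3.] hi [490. 199. 164.]
top blue [26
[... 4097 characters left out ...]
297164916992), 42.56117630004883)
vial1 144 [528.  88.  49.] [518.  77.  16.] [541. 101.  53.] ((528.6876831054688, 88.1137924194336), (25.576377868652344, 25.608083724975586), 89.98885345458984)
vial2 141 [528. -89.  49.] [ 517. -101.   18.] [541. -77.  53.] ((530.1212158203125, -88.60868072509766), (26.245935440063477, 25.746604919433594), 0.5362062454223633)
slab 7585 [842.  -0.  55.] [ 770. -106.   26.] [926. 105.  69.] ((849.8668212890625, 0.0066070556640625), (221.052734375, 163.047119140625), 89.87411499023438)
binrim 1035 [ 431. -405.   83.] [ 335. -488.   79.] [ 536. -306.   88.] ((435.88214111328125, -397.24176025390625), (200.59439086914062, 183.12135314941406), 2.210747480392456)
```

send_rows:
  series:
    - [85,[0.5,0.9,0],[0,0,0]]
    - [85,[0.5,0.9,0],[0,0,0]]
    - [85,[0.5,0.9,0.5],[0,0,0]]
    - [85,[0.5,0.9,0.5],[0,0,0]]
    - [85,[0,0.5,0.2],[0,0,0]]
    - [85,[0,0,0],[0,0,0]]

```text
clock: 1.0
eef_pos: [403.8, -344.1, 316.1]
tool_rot: [3.141, -0.002, 0.463]
force: [-0.3, -0.2, -0.7]
width: 84.6
gripper_force: 0.0
```

```bash
python3 -c "
from h import *
s=sensors.read_state();print({k:np.round(s[k],4).tolist() for k in('clock','qpos','eef_pos','tool_rot')})"
```

```text
{'clock': 1.0, 'qpos': [0.6335, 0.3805, 0.0283, 1.7613, -0.0138, 0.9983, -0.4402], 'eef_pos': [403.8015, -344.1129, 316.1309], 'tool_rot': [3.1405, -0.0017, 0.4634]}
```

Both views agree to about 2 mm: column tops at 26, rack tops at 65. I'll go to the rightmost column with the tool tilted 30° outward, so that a 90° turn about the closing axis stands it upright.

send_rows:
  series:
    - [70,[0.4,0.37,0],[0,0,-0.96]]
    - [70,[0.4,0.37,0],[0,0,-0.96]]
    - [70,[0.4,0.37,0],[0,0,-0.96]]
    - [70,[0.4,0.37,0],[0,0,-0.96]]
    - [70,[0.4,0.37,-0.4],[0.13,-0.99,0]]
    - [70,[0.4,0.37,-0.4],[0.13,-0.99,0]]
    - [70,[0.4,0.37,-0.4],[0.13,-0.99,0]]
    - [70,[0.4,0.37,-0.4],[0.13,-0.99,0]]

```text
clock: 2.0
eef_pos: [595.0, -170.0, 217.9]
tool_rot: [-3.14, -0.351, 0.122]
force: [0.1, 0.2, -0.3]
width: 69.9
gripper_force: 0.0
```

send_rows:
  series:
    - [70,[0,0,-0.4],[0.13,-0.99,0]]
    - [70,[0,0,-0.4],[0.13,-0.99,0]]
    - [70,[0,0,-0.3],[0,0,0]]
    - [70,[0,0,0],[0,0,0]]

```text
clock: 2.5
eef_pos: [598.0, -162.1, 176.9]
tool_rot: [-3.107, -0.445, 0.125]
force: [0.1, -0.1, 0.5]
width: 69.9
gripper_force: 0.0
```

```bash
cat > st.py <<'E'
from m import *
from scipy.spatial.transform import Rotation as Ro
s=sensors.read_state();print({k:np.round(s[k],3).tolist() for k in('clock','qpos','eef_pos','tool_rot','width','gripper_force','force')})
R=Ro.from_euler('xyz',s['tool_rot']).as_matrix()
print('toolz',R[:,2].round(3),'tooly',R[:,1].round(3))
E
cat > fresh.py <<'E'
from m import *
T=grab('top');P=cloud(T)
for c,s_,m in blobs(T,(50,150,90),(75,255,255),25):
    q=P[m];print(c.round(1),s_[4],np.nanmedian(q,0).round(1),np.nanpercentile(q,[3,97],axis=0).round().tolist())
E
python3 st.py; python3 fresh.py; python3 -c "
from h import *
grab('wrist','w1')"
```

```text
{'clock': 2.5, 'qpos': [0.393, 0.57, -0.077, 2.039, -0.902, 0.233, -0.25], 'eef_pos': [598.019, -162.09, 176.944], 'tool_rot': [-3.107, -0.445, 0.125], 'width': 69.918, 'gripper_force': 0.0, 'force': [0.096, -0.112, 0.496]}
toolz [ 0.422  0.088 -0.902] tooly [ 0.139 -0.99  -0.031]
[240.2 168.1] 160 [683.1 185.5  25.5] [[670.0, 172.0, -1.0], [700.0, 204.0, 29.0]]
[392.4 168.5] 157 [ 689.7 -154.1   25.5] [[677.0, -166.0, 2.0], [708.0, -142.0, 29.0]]
[314.9 171.5] 156 [679.3  18.7  25.3] [[666.0, 5.0, -0.0], [697.0, 32.0, 29.0]]
[234.  196.9] 45 [617.4 196.6  25.9] [[613.0, 184.0, 7.0], [622.0, 213.0, 29.0]]
[320.9 200.2] 48 [614.8   3.9  25.3] [[610.0, -9.0, 2.0], [620.0, 18.0, 29.0]]
[396.2 197.1] 29 [ 625.1 -160.6   26.2] [[586.0, -173.0, 22.0], [628.0, -128.0, 233.0]]
[227.6 226.2] 163 [552.4 207.9  25.4] [[539.0, 195.0, -0.0], [566.0, 227.0, 29.0]]
[398.8 227.2] 157 [ 556.8 -169.2   25.1] [[545.0, -183.0, 20.0], [572.0, -156.0, 30.0]]
[326.5 229.5] 163 [549.9  -8.9  25.3] [[537.0, -22.0, -0.0], [564.0, 3.0, 29.0]]
```

View pics/w1.png

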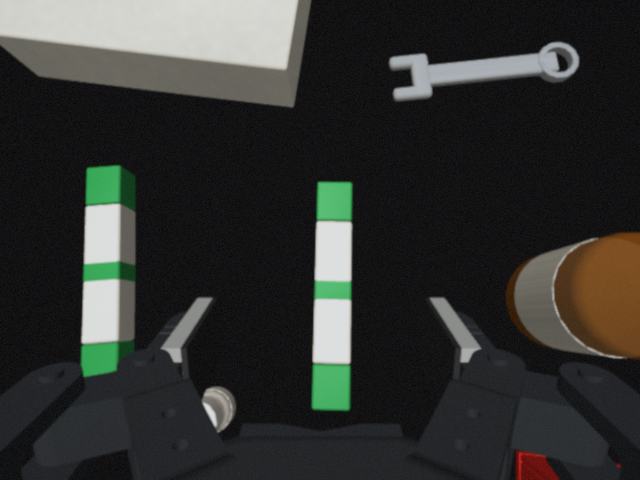

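The wrist view shows the column between the open fingers, with its middle band at (333,290), and two bottles clear. The outward tilt is stopped by joint 6, so I'll collect a few joint and pose samples to fit the arm model.

send_rows:
  series:
    - [70,[0,0,0.4],[-0.13,0.99,0]]
    - [70,[0,0,0.4],[-0.13,0.99,0]]
    - [70,[0,0,0.4],[-0.13,0.99,0]]
    - [70,[0,0,0.4],[-0.13,0.99,0]]
    - [70,[0,0,0],[-0.13,0.99,0]]
    - [70,[0,0,0],[-0.13,0.99,0]]
    - [70,[0,0,0],[-0.13,0.99,0]]
    - [70,[0,0,0],[0,0,0]]

```text
clock: 3.6
eef_pos: [601.3, -160.3, 270.8]
tool_rot: [-3.11, 0.15, 0.13]
force: [0.1, 0.3, -0.6]
width: 70.0
gripper_force: 0.0
```

```bash
python3 st.py
```

```text
{'clock': 3.6, 'qpos': [-0.104, 0.707, 0.574, 1.436, -0.332, 1.256, -0.932], 'eef_pos': [601.281, -160.312, 270.844], 'tool_rot': [-3.11, 0.15, 0.13], 'width': 69.962, 'gripper_force': 0.0, 'force': [0.11, 0.344, -0.571]}
toolz [-0.152  0.012 -0.988] tooly [ 0.125 -0.992 -0.032]
```

send_rows:
  series:
    - [70,[-0.5,0,0],[-0.13,0.99,0]]
    - [70,[-0.5,0,0],[-0.13,0.99,0]]
    - [70,[-0.5,0,0],[-0.13,0.99,0]]
    - [70,[-0.5,0,0],[-0.13,0.99,0]]
    - [70,[0,0,0],[-0.13,0.99,0]]
    - [70,[0,0,0],[-0.13,0.99,0]]
    - [70,[0,0,0],[0.7,0,0]]
    - [70,[0,0,0],[0.7,0,0]]

```text
clock: 4.6
eef_pos: [479.6, -161.0, 271.3]
tool_rot: [-2.956, 0.65, 0.222]
force: [0.2, -0.1, -0.4]
width: 70.2
gripper_force: 0.0
```

```bash
python3 st.py
```

```text
{'clock': 4.6, 'qpos': [-0.08, 0.834, 0.581, 1.39, -0.175, 1.663, -0.892], 'eef_pos': [479.644, -160.985, 271.326], 'tool_rot': [-2.956, 0.65, 0.222], 'width': 70.178, 'gripper_force': 0.0, 'force': [0.206, -0.08, -0.416]}
toolz [-0.621  0.049 -0.782] tooly [ 0.108 -0.983 -0.147]
```

send_rows:
  series:
    - [70,[0,0,0],[0.9,0,0.5]]
    - [70,[0,0,0],[0.9,0,0.5]]
    - [70,[0,0,0],[0.9,0,0.5]]
    - [70,[0,0,0],[0.9,0,0.5]]
    - [70,[0,0,0],[0,0,0]]

```text
clock: 5.22
eef_pos: [479.3, -161.8, 271.5]
tool_rot: [-2.612, 0.526, 0.589]
force: [-0.5, 0.1, -0.3]
width: 69.9
gripper_force: 0.0
```

```bash
python3 st.py
```

```text
{'clock': 5.225, 'qpos': [0.048, 0.847, 0.45, 1.336, -0.194, 1.749, -0.605], 'eef_pos': [479.308, -161.844, 271.474], 'tool_rot': [-2.612, 0.526, 0.589], 'width': 69.866, 'gripper_force': 0.0, 'force': [-0.535, 0.112, -0.288]}
toolz [-0.641  0.179 -0.746] tooly [ 0.268 -0.859 -0.437]
```

```bash
cat > kin.py <<'E'
import numpy as np,itertools
from scipy.spatial.transform import Rotation as Ro
from scipy.optimize import least_squares
D=[([1.04619846,.62914903,.03844084,1.51813857,-.0269567,.9962961,-.01999265],[287.689,-582.365,247.59],[-3.14012,0,.458835]),
([.6335,.3805,.0283,1.7613,-.0138,.9983,-.4402],[403.8,-344.11,316.13],[3.1405,-.0017,.4634]),
([.393,.57,-.077,2.039,-.902,.233,-.25],[598.019,-162.09,176.944],[-3.107,-.445,.125]),
([-.104,.707,.574,1.436,-.332,1.256,-.932],[601.281,-160.312,270.844],[-3.11,.15,.13]),
([-.08,.834,.581,1.39,-.175,1.663,-.892],[479.644,-160.985,271.326],[-2.956,.65,.222]),
([.048,.847,.45,1.336,-.194,1.749,-.605],[479.308,-161.844,271.474],[-2.612,.526,.589])]
LO=np.array([-3.06,-.37,-1.25,.18,-1.1,.23,-2.94]);HI=np.array([3.06,2.12,1.32,2.47,4.24,1.98,2.94])
ax='zyzyzyz'
def fk(q,S,p,all=False):
    o1,o7=p[:2];off=p[2:].reshape(-1,3)
    R=Ro.identity();x=np.zeros(3);o=[o1,0,0,0,0,0,o7];pts=[]
    for i in range(7):
        R=R*Ro.from_euler(ax[i],S[i]*q[i]+o[i])
        if i in(0,1,3,5): x=x+R.apply(off[(0,1,3,5).index(i)]);pts.append(x)
    return (x,R,pts) if all else (x,R)
def res(p,S):
    r=[]
    for q,x,e in D:
        X,R=fk(q,S,p); r+=list((X-x)/5); r+=list((R.inv()*Ro.from_euler('xyz',e)).as_rotvec()*30)
    return np.array(r)
if __name__=='__main__':
    best=[]
    for s in itertools.product([1,-1],repeat=4):
        S=np.array([s[0],1,s[1],1,s[2],1,s[3]])
        for o7 in(0,1.57,3.14,-1.57):
            p0=np.r_[0,o7,0,0,360,0,0,553,0,0,387,0,0,350]
            f=least_squares(res,p0,args=(S,),max_nfev=60);best.append((f.cost,S,f.x))
    best.sort(key=lambda t:t[0])
    for b in best[:3]: print(b[0],b[1],b[2].round(2).tolist())
    np.savez('kin.npz',S=best[0][1],p=best[0][2])
E
python3 kin.py
```

```text
0.006418553091335653 [-1  1 -1  1 -1  1 -1] [-0.0, 1.57, -0.35, -3.74, 335.97, -0.04, -7.34, 559.42, -0.16, -16.14, 382.46, 0.09, -0.42, 332.88]
0.0064185530914551035 [-1  1 -1  1 -1  1 -1] [-0.0, 1.57, -0.35, 1183.63, 335.97, -0.04, -1194.71, 559.42, -0.16, -16.14, 382.46, 0.09, -0.42, 332.88]
0.006418553095677746 [-1  1 -1  1 -1  1 -1] [-0.0, 1.57, -0.35, -1047.06, 335.97, -0.04, 1035.97, 559.42, -0.16, -16.14, 382.46, 0.09, -0.42, 332.88]
```

```bash
cat > ik.py <<'E'
from kin import *
z=np.load('kin.npz');S=z['S'];p=z['p']
def tool(psi,th,flip=0):
    # tool z: horizontal azimuth psi, angle th from straight down; closing axis horizontal
    zt=np.array([np.cos(psi)*np.sin(th),np.sin(psi)*np.sin(th),-np.cos(th)])
    y=np.array([-np.sin(psi),np.cos(psi),0])*(-1 if not flip else 1)
    return Ro.from_matrix(np.c_[np.cross(y,zt),y,zt])
def ik(x,R,seeds,m=.03):
    best=None
    def f(q):
        X,Q=fk(q,S,p);return np.r_[(X-x)/10,(Q.inv()*R).as_rotvec()*10]
    for s in seeds:
        r=least_squares(f,np.clip(s,LO+m+.01,HI-m-.01),bounds=(LO+m,HI-m),max_nfev=80)
        if best is None or r.cost<best[0]: best=(r.cost,r.x)
        if r.cost<1e-4: break
    return best
rng=np.random.default_rng(0)
SE=[np.array([0,.8,0,1.4,0,1.2,0]),np.array([0,.8,.5,1.4,1.5,1.2,-.5]),np.array([0,.8,-.5,1.4,3.1,1.0,-1])]+[rng.uniform(LO,HI) for _ in range(6)]
E
cat > t.py <<'E'
from ik import *
d=np.pi/180
print('place: TCP (442,-159,z)')
for psi in(180,160,200,90,-90,0):
  for th in(60,70,80,90):
    o=[]
    for zz in(120,190):
        b=min((ik(np.array([442,-159.,zz]),tool(psi*d,th*d,f),SE) for f in(0,1)),key=lambda t:t[0]); o.append((round(b[0],4),b[1].round(2).tolist() if b[0]<1e-3 else ''))
    print(psi,th,o,flush=True)
E
timeout 550 python3 t.py
```

```text
place: TCP (442,-159,z)
180 60 [(np.float64(0.0), [0.17, 1.12, 0.01, 1.33, 0.15, 1.73, 1.69]), (np.float64(0.0), [0.05, 1.04, 0.27, 1.34, 0.04, 1.79, 1.87])]
180 70 [(np.float64(0.0), [-0.02, 1.27, 0.41, 1.23, -0.03, 1.88, 1.97]), (np.float64(0.0), [-0.0, 1.16, 0.37, 1.25, 0.02, 1.95, 1.95])]
180 80 [(np.float64(0.3308), ''), (np.float64(0.911), '')]
180 90 [(np.float64(2.4962), ''), (np.float64(3.4106), '')]
160 60 [(np.float64(0.0), [0.03, 1.22, 0.62, 1.3, -0.35, 1.82, -1.18]), (np.float64(0.0), [0.1, 1.09, 0.45, 1.31, -0.23, 1.88, -1.31])]
160 70 [(np.float64(0.0), [0.27, 1.24, 0.09, 1.18, -0.08, 1.95, 1.6]), (np.float64(0.2628), '')]
160 80 [(np.float64(1.3668), ''), (np.float64(2.8816), '')]
160 90 [(np.float64(5.5556), ''), (np.float64(8.3051), '')]
200 60 [(np.float64(0.0), [-0.16, 1.13, 0.4, 1.45, 0.11, 1.55, -1.07]), (np.float64(0.0), [0.1, 0.98, -0.09, 1.45, 0.38, 1.74, 1.77])]
200 70 [(np.float64(0.0), [0.22, 1.21, -0.37, 1.34, 0.54, 1.92, 1.56]), (np.float64(0.0), [-0.25, 1.17, 0.58, 1.38, 0.11, 1.75, -0.93])]
200 80 [(np.float64(0.0), [-0.19, 1.34, 0.45, 1.27, 0.17, 1.85
[... 826 characters left out ...]
.float64(0.0), [0.0, 0.84, -0.52, 2.18, 1.23, 1.47, 1.63])]
-90 70 [(np.float64(0.0), [-0.13, 1.08, -0.38, 2.13, 1.27, 1.53, 1.43]), (np.float64(0.0), [-0.48, 0.9, 0.13, 2.17, 1.12, 1.16, -1.46])]
-90 80 [(np.float64(0.0), [-0.31, 1.17, -0.15, 2.08, 1.21, 1.49, 1.42]), (np.float64(0.0), [-0.65, 1.06, 0.34, 2.14, 1.06, 1.12, -1.46])]
-90 90 [(np.float64(0.0), [-0.4, 1.28, -0.05, 2.02, 1.16, 1.55, 1.4]), (np.float64(0.0), [-0.69, 1.19, 0.37, 2.1, 1.04, 1.21, -1.5])]
0 60 [(np.float64(8.7358), ''), (np.float64(8.4565), '')]
0 70 [(np.float64(8.3503), ''), (np.float64(10.6747), '')]
0 80 [(np.float64(5.301), ''), (np.float64(9.4533), '')]
0 90 [(np.float64(2.0888), ''), (np.float64(5.8911), '')]
```

```bash
cat > t.py <<'E'
from ik import *
d=np.pi/180
cur=np.array([.048,.847,.45,1.336,-.194,1.749,-.605])
SE=[cur,np.array([.3,.8,0,1.6,0,.8,-.3]),np.array([0,1.1,.3,1.3,.1,1.8,-1.1])]+SE[:3]
for nm,c,yaw in(('C',(598,-165.5),.128),('B',(590,-1),.214),('A',(593,200),-.174)):
  for phi in(15,18,22):
   for zz in(25,110):
    b=ik(np.array([*c,zz]),tool(yaw,phi*d),SE); print('pick',nm,phi,zz,round(b[0],4),b[1].round(2))
for x,y in((444,-91),(442.3,-159),(440.6,-227)):
  for psi in(180,188):
   for th in(70,74):
    for zz in(120,195):
     b=ik(np.array([x,y,zz]),tool(psi*d,th*d,1),SE); print('place',y,psi,th,zz,round(b[0],4),b[1].round(2))
E
timeout 550 python3 t.py
```

```text
pick C 15 25 0.0322 [ 0.18  0.85  0.17  1.95 -1.07  0.26 -0.14]
pick C 15 110 0.0 [ 0.32  0.69 -0.06  1.94 -0.25  0.27 -0.93]
pick C 18 25 0.0 [ 0.9   1.11 -1.02  1.99  1.62  0.71 -2.53]
pick C 18 110 0.0 [ 0.22  0.69  0.12  1.99 -0.87  0.27 -0.32]
pick C 22 25 0.0 [ 0.85  1.03 -0.86  2.05  1.8   0.51 -2.74]
pick C 22 110 0.0 [ 1.01  1.04 -1.22  2.03  1.53  0.79 -2.47]
pick B 15 25 0.0 [ 0.28  0.86 -0.45  2.06  1.56  0.28 -2.86]
pick B 15 110 0.0 [-0.17  0.67  0.23  2.05 -0.86  0.26 -0.55]
pick B 18 25 0.0 [ 0.6   1.07 -0.99  2.09  1.75  0.73 -2.9 ]
pick B 18 110 0.0 [ 0.31  0.7  -0.48  2.08  1.18  0.26 -2.5 ]
pick B 22 25 0.0025 [ 0.71  1.23 -1.22  2.14  1.87  0.97 -2.91]
pick B 22 110 0.0774 [-0.17  0.68  0.25  2.19  4.21  0.26  0.67]
pick A 15 25 0.0 [-0.15  0.9  -0.48  1.93  1.35  0.53  2.87]
pick A 15 110 0.0 [-0.71  0.74  0.41  1.93 -0.4   0.32 -1.81]
pick A 18 25 0.0 [-0.4   0.85 -0.11  1.98  1.37  0.27  2.75]
pick A 18 110 0.0 [-0.52  0.7   0.08  1.96  0.53  0.26 -2.71]
pick A 22 25 0.0 [-0.11  0.94 -0.6   2.02  1.7   0.69  2.52]
pick A 22 110 0.0 [-0.18  0.74 -0.49  2.    1.
[... 1001 characters left out ...]
ace -159 188 74 120 0.0 [-0.27  1.45  0.92  1.24 -0.22  1.89 -0.74]
place -159 188 74 195 0.0 [-0.12  1.21  0.52  1.27  0.06  1.94 -1.03]
place -227 180 70 120 0.0 [-0.04  1.36  0.71  1.17 -0.12  1.88 -0.91]
place -227 180 70 195 0.0 [ 0.04  1.2   0.5   1.2   0.05  1.95 -1.04]
place -227 180 74 120 0.0 [ 0.    1.37  0.62  1.13 -0.05  1.94 -0.97]
place -227 180 74 195 0.0982 [-0.07  1.28  0.76  1.2  -0.05  1.95 -0.85]
place -227 188 70 120 0.0 [ 0.03  1.26  0.38  1.23  0.14  1.81 -1.1 ]
place -227 188 70 195 0.0 [-0.02  1.17  0.48  1.25  0.13  1.87 -1.  ]
place -227 188 74 120 0.0 [-0.    1.32  0.46  1.19  0.11  1.87 -1.04]
place -227 188 74 195 0.0 [-0.03  1.22  0.51  1.22  0.14  1.92 -0.98]
```

```bash
cat > go.py <<'E'
# go.py x y z psi th flip [n]: rows needed from the present pose
import sys
from ik import *
from h import sensors
def rows(x,y,zz,psi,th,flip=0,n=None,start=None):
    s=sensors.read_state();d=np.pi/180
    x0,R0=start or (np.array(s['eef_pos']),Ro.from_euler('xyz',s['tool_rot']))
    R=tool(psi*d,th*d,flip);rv=(R*R0.inv()).as_rotvec()/d/5;sh=(np.array([x,y,zz])-x0)/60
    n=n or int(np.ceil(max(np.abs(rv).max()/.9,np.linalg.norm(rv)/1.2,np.abs(sh).max()/.7)))
    print(n,'rows of',(sh/n).round(3).tolist(),(rv/n).round(3).tolist())
    return np.array([x,y,zz]),R
if __name__=='__main__':
    a=[float(v) for v in sys.argv[1:]];st=None
    for i in range(0,len(a),6): st=rows(*a[i:i+5],int(a[i+5]),start=st)
E
python3 go.py 608.5 -163.5 110 7.3 12 0  608.5 -163.5 22 7.3 12 0
```

```text
12 rows of [0.179, -0.002, -0.224] [-0.239, -0.825, -0.329]
3 rows of [0.0, 0.0, -0.489] [0.0, 0.0, 0.0]
```

send_rows:
  series:
    - [70,[0.18,0,-0.22],[-0.24,-0.825,-0.33]]
    - [70,[0.18,0,-0.22],[-0.24,-0.825,-0.33]]
    - [70,[0.18,0,-0.22],[-0.24,-0.825,-0.33]]
    - [70,[0.18,0,-0.22],[-0.24,-0.825,-0.33]]
    - [70,[0.18,0,-0.22],[-0.24,-0.825,-0.33]]
    - [70,[0.18,0,-0.22],[-0.24,-0.825,-0.33]]
    - [70,[0.18,0,-0.22],[-0.24,-0.825,-0.33]]
    - [70,[0.18,0,-0.22],[-0.24,-0.825,-0.33]]

```text
clock: 6.22
eef_pos: [566.6, -160.7, 166.0]
tool_rot: [-3.011, 0.058, 0.232]
force: [0.2, 0.6, -0.3]
width: 70.1
gripper_force: 0.0
```

send_rows:
  series:
    - [70,[0.18,0,-0.22],[-0.24,-0.825,-0.33]]
    - [70,[0.18,0,-0.22],[-0.24,-0.825,-0.33]]
    - [70,[0.18,0,-0.22],[-0.24,-0.825,-0.33]]
    - [70,[0.18,0,-0.22],[-0.24,-0.825,-0.33]]
    - [70,[0,0,0],[0,0,0]]

```text
clock: 6.85
eef_pos: [608.0, -159.7, 112.6]
tool_rot: [-3.141, -0.205, 0.128]
force: [-0.4, 0.2, 0.6]
width: 70.3
gripper_force: 0.0
```

```bash
python3 st.py; python3 fresh.py; python3 go.py 608.5 -163.5 22 7.3 12 0
```

```text
{'clock': 6.85, 'qpos': [0.054, 0.73, 0.313, 1.881, -0.697, 0.457, -0.555], 'eef_pos': [607.983, -159.693, 112.553], 'tool_rot': [-3.141, -0.205, 0.128], 'width': 70.269, 'gripper_force': 0.0, 'force': [-0.355, 0.16, 0.648]}
toolz [ 0.202  0.027 -0.979] tooly [ 0.128 -0.992 -0.001]
[240.2 168.2] 161 [683.  185.3  25.3] [[669.0, 172.0, -2.0], [700.0, 204.0, 29.0]]
[392.3 168.5] 158 [ 689.7 -153.2   25.2] [[676.0, -166.0, 0.0], [708.0, -142.0, 29.0]]
[314.9 171.5] 156 [679.4  18.7  24.9] [[666.0, 5.0, 0.0], [697.0, 32.0, 29.0]]
[234.  196.9] 45 [617.3 196.2  26.1] [[613.0, 184.0, -0.0], [623.0, 215.0, 29.0]]
[320.9 200.2] 48 [614.5   3.8  26. ] [[610.0, -9.0, 3.0], [620.0, 17.0, 30.0]]
[227.6 226.2] 164 [552.5 207.8  25.3] [[539.0, 195.0, -0.0], [566.0, 227.0, 29.0]]
[396.4 226. ] 86 [ 561.7 -163.2   25. ] [[545.0, -174.0, 13.0], [572.0, -157.0, 28.0]]
[326.5 229.5] 163 [550.   -9.7  25.3] [[537.0, -22.0, -1.0], [564.0, 3.0, 29.0]]
3 rows of [-0.002, -0.017, -0.507] [0.001, -0.012, -0.004]
```

send_rows:
  series:
    - [70,[0,-0.02,-0.4],[0,0,0]]
    - [70,[0,-0.02,-0.4],[0,0,0]]
    - [70,[0,-0.01,-0.4],[0,0,0]]
    - [70,[0,0,-0.3],[0,0,0]]
    - [70,[0,0,0],[0,0,0]]
    - [15,[0,0,0],[0,0,0]]
    - [15,[0,0,0],[0,0,0]]
    - [15,[0,0,0],[0,0,0]]

```text
clock: 7.9
eef_pos: [610.2, -163.8, 24.0]
tool_rot: [3.14, -0.209, 0.129]
force: [-1.7, -0.7, 5.4]
width: 24.3
gripper_force: 60.8
```

send_rows:
  series:
    - [15,[0,0,0],[0,0,0]]
    - [15,[0,0,0],[0,0,0]]
    - [15,[0,0,0],[0,0,0]]
    - [15,[0,0,0],[0,0,0]]

```text
clock: 8.4
eef_pos: [610.2, -163.8, 24.0]
tool_rot: [3.14, -0.209, 0.129]
force: [-0.5, 0.8, 5.9]
width: 24.9
gripper_force: 60.8
```

```bash
python3 st.py; python3 go.py 560 -170 190 187 50 1  447 -223 190 187 71 1
```

```text
{'clock': 8.4, 'qpos': [0.161, 0.864, 0.154, 1.898, -0.805, 0.269, -0.424], 'eef_pos': [610.169, -163.844, 23.984], 'tool_rot': [3.14, -0.209, 0.129], 'width': 24.873, 'gripper_force': 60.789, 'force': [-0.517, 0.77, 5.854]}
toolz [ 0.206  0.026 -0.978] tooly [ 0.129 -0.992  0.001]
14 rows of [-0.06, -0.007, 0.198] [-0.11, 0.879, -0.005]
5 rows of [-0.377, -0.177, 0.0] [-0.102, 0.834, -0.0]
```

send_rows:
  series:
    - [15,[0,0,0.4],[0,0,0]]
    - [15,[0,0,0.4],[0,0,0]]
    - [15,[-0.06,0,0.2],[-0.11,0.88,0]]
    - [15,[-0.06,0,0.2],[-0.11,0.88,0]]
    - [15,[-0.06,0,0.2],[-0.11,0.88,0]]
    - [15,[-0.06,0,0.2],[-0.11,0.88,0]]
    - [15,[-0.06,0,0.2],[-0.11,0.88,0]]
    - [15,[-0.06,0,0.2],[-0.11,0.88,0]]

```text
clock: 9.4
eef_pos: [587.8, -163.0, 143.2]
tool_rot: [-3.14, 0.26, 0.13]
force: [0.5, -0.8, -1.6]
width: 25.0
gripper_force: 59.8
```

send_rows:
  series:
    - [15,[-0.06,-0.02,0.2],[-0.11,0.88,0]]
    - [15,[-0.06,-0.02,0.2],[-0.11,0.88,0]]
    - [15,[-0.06,-0.02,0.2],[-0.11,0.88,0]]
    - [15,[-0.06,-0.02,0],[-0.11,0.88,0]]
    - [15,[-0.06,-0.02,0],[-0.11,0.88,0]]
    - [15,[-0.06,-0.02,0],[-0.11,0.88,0]]
    - [15,[-0.06,-0.02,0],[-0.11,0.88,0]]
    - [15,[-0.06,-0.02,0],[-0.11,0.88,0]]

```text
clock: 10.4
eef_pos: [559.3, -172.8, 178.4]
tool_rot: [-3.135, 0.878, 0.133]
force: [-0.3, -0.3, -3.4]
width: 25.0
gripper_force: 38.8
```

```bash
python3 st.py; python3 go.py 444 -227 190 187 71 1
```

```text
{'clock': 10.4, 'qpos': [-0.109, 1.188, 0.676, 1.028, -0.191, 1.856, -0.96], 'eef_pos': [559.3, -172.8, 178.42], 'tool_rot': [-3.135, 0.878, 0.133], 'width': 24.998, 'gripper_force': 38.819, 'force': [-0.279, -0.332, -3.393]}
toolz [-0.763 -0.095 -0.639] tooly [ 0.127 -0.992 -0.004]
5 rows of [-0.384, -0.181, 0.039] [-0.113, 0.821, -0.01]
```

send_rows:
  series:
    - [15,[-0.38,-0.18,0.1],[0,0,0]]
    - [15,[-0.38,-0.18,0.1],[0,0,0]]
    - [15,[-0.38,-0.18,0],[-0.11,0.8,0]]
    - [15,[-0.38,-0.18,0],[-0.11,0.8,0]]
    - [15,[-0.38,-0.18,0],[-0.11,0.8,0]]
    - [15,[0,0,0],[-0.11,0.8,0]]
    - [15,[0,0,0],[-0.11,0.8,0]]
    - [15,[0,0,0],[0,0,0]]

```text
clock: 11.4
eef_pos: [444.9, -226.6, 188.3]
tool_rot: [-3.134, 1.232, 0.134]
force: [0.6, 0.5, -1.6]
width: 24.9
gripper_force: 64.8
```

```bash
cat > held.py <<'E'
# where the held (green-ended) column is: two-view points near the hand
from m import *
for n in('side','top'):
    d=grab(n,sys.argv[1]+n if len(__import__('sys').argv)>1 else None) if False else grab(n); P=cloud(d)
    for c,s,m in blobs(d,(50,150,60),(75,255,255),15):
        q=P[m];q=q[~np.isnan(q[:,0])]
        if len(q) and np.median(q,0)[2]>35: print(n,c.round(1),s[4],np.median(q,0).round(1),np.percentile(q,[5,95],axis=0).round().tolist())
E
python3 st.py; python3 held.py;python3 -c "
from h import *
d=grab('side');cv2.imwrite('pics/s1.png',cv2.resize(d['img'][80:320,200:520,::-1],(800,600)))"
```

```text
{'clock': 11.4, 'qpos': [-0.095, 1.256, 0.706, 1.228, 0.007, 1.876, -0.849], 'eef_pos': [444.905, -226.611, 188.317], 'tool_rot': [-3.134, 1.232, 0.134], 'width': 24.879, 'gripper_force': 64.839, 'force': [0.609, 0.509, -1.57]}
toolz [-0.936 -0.119 -0.333] tooly [ 0.127 -0.992 -0.002]
side [391.1 152.3] 147 [ 427.1 -216.7  245.5] [[415.0, -237.0, 228.0], [439.0, -210.0, 254.0]]
side [379.6 199.2] 86 [ 443.6 -214.1  110.5] [[432.0, -219.0, 97.0], [455.0, -211.0, 123.0]]
top [163.6 170.8] 23 [656.2 330.4  97.2] [[652.0, 321.0, 94.0], [659.0, 340.0, 107.0]]
top [150.3 190.8] 17 [613.8 355.5  99.2] [[607.0, 351.0, 96.0], [620.0, 359.0, 106.0]]
top [452.5 289.4] 270 [ 425.6 -227.3  252.1] [[413.0, -240.0, 240.0], [439.0, -216.0, 255.0]]
```

View pics/s1.png

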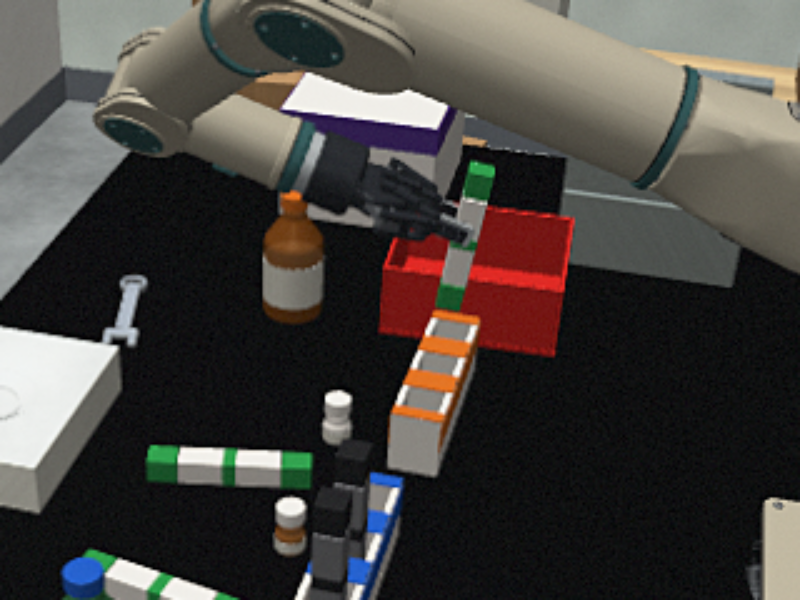

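The side crop shows the column held almost upright at (465,240), above the far well of the orange rack. It leans 7°, as predicted. Inserting.

send_rows:
  series:
    - [15,[-0.01,-0.01,-0.2],[0,0,0]]
    - [15,[-0.01,0,-0.2],[0,0,0]]
    - [15,[0,0,-0.2],[0,0,0]]
    - [15,[0,0,-0.2],[0,0,0]]
    - [15,[0,0,-0.2],[0,0,0]]
    - [15,[0,0,0],[0,0,0]]

```text
clock: 12.3
eef_pos: [443.6, -227.6, 129.6]
tool_rot: [-3.138, 1.23, 0.129]
force: [0.4, 0.3, -0.7]
width: 24.5
gripper_force: 64.9
```

send_rows:
  series:
    - [15,[0,0,-0.1],[0,0,0]]
    - [15,[0,0,-0.1],[0,0,0]]
    - [15,[0,0,-0.1],[0,0,0]]
    - [15,[0,0,-0.1],[0,0,0]]
    - [15,[0,0,0],[0,0,0]]

```text
clock: 12.92
eef_pos: [443.8, -227.6, 106.0]
tool_rot: [-3.139, 1.229, 0.129]
force: [-0.9, 0.8, -1.8]
width: 24.3
gripper_force: 64.8
```

```bash
python3 st.py; python3 held.py
```

```text
{'clock': 12.925, 'qpos': [-0.079, 1.364, 0.677, 1.2, -0.052, 1.808, -0.896], 'eef_pos': [443.838, -227.626, 105.977], 'tool_rot': [-3.139, 1.229, 0.129], 'width': 24.335, 'gripper_force': 64.832, 'force': [-0.906, 0.803, -1.772]}
toolz [-0.935 -0.118 -0.336] tooly [ 0.126 -0.992 -0.001]
side [388.6 181.8] 131 [ 425.3 -216.6  163.9] [[414.0, -234.0, 147.0], [436.0, -211.0, 172.0]]
top [163.  170.8] 21 [656.  329.9  99.8] [[652.0, 323.0, 93.0], [659.0, 339.0, 109.0]]
top [150.3 190.7] 18 [614.5 355.3 100.3] [[607.0, 351.0, 93.0], [620.0, 359.0, 108.0]]
top [441.5 289.3] 237 [ 425.4 -229.2  169. ] [[412.0, -263.0, 2.0], [437.0, -217.0, 173.0]]
```

send_rows:
  series:
    - [15,[0.03,0,0],[-0.06,0.45,0]]
    - [15,[0.03,0,0],[-0.06,0.45,0]]
    - [15,[0,0,-0.04],[0,0,0]]
    - [36,[0,0,0],[0,0,0]]
    - [42,[0,0,0],[0,0,0]]
    - [42,[0,0,0],[0,0,0]]
    - [42,[0,0,0],[0,0,0]]

```text
clock: 13.9
eef_pos: [447.6, -227.8, 104.6]
tool_rot: [3.14, 1.307, 0.125]
force: [0.8, 0.9, -0.3]
width: 41.7
gripper_force: 0.0
```

send_rows:
  series:
    - [42,[0.2,0.025,0.06],[0,0,0]]
    - [42,[0.2,0.025,0.06],[0,0,0]]
    - [42,[0.3,0.04,0.1],[0,0,0]]
    - [42,[0.3,0.04,0.1],[0,0,0]]
    - [42,[0.4,0.05,0.2],[0,0,0]]
    - [42,[0.4,0.05,0.2],[0,0,0]]
    - [42,[0,0,0],[0,0,0]]

```text
clock: 14.78
eef_pos: [531.3, -208.8, 152.0]
tool_rot: [3.025, 1.181, 0.112]
force: [-0.9, 0.6, -0.9]
width: 41.8
gripper_force: 0.0
```

```bash
python3 st.py; python3 held.py; python3 fresh.py
```

```text
{'clock': 14.775, 'qpos': [-0.16, 1.418, 0.906, 0.953, -0.152, 1.981, -0.767], 'eef_pos': [531.339, -208.781, 151.995], 'tool_rot': [3.025, 1.181, 0.112], 'width': 41.774, 'gripper_force': 0.0, 'force': [-0.878, 0.641, -0.936]}
toolz [-0.9   -0.218 -0.377] tooly [ 0.218 -0.975  0.044]
side [380.7 182. ] 124 [ 445.7 -216.9  160.6] [[435.0, -236.0, 142.0], [457.0, -211.0, 167.0]]
side [379.  206.7] 27 [ 443.5 -216.2   86.9] [[433.0, -219.0, 83.0], [454.0, -211.0, 91.0]]
top [162.7 170.9] 18 [655.7 331.  100.1] [[652.0, 325.0, 95.0], [659.0, 340.0, 107.0]]
top [150.2 191.2] 18 [614.5 355.2 101. ] [[607.0, 352.0, 75.0], [622.0, 366.0, 106.0]]
top [441.2 277.9] 195 [ 446.4 -228.6  164.9] [[437.0, -242.0, 149.0], [458.0, -217.0, 168.0]]
[239.6 164.9] 76 [690.  188.3  25.5] [[682.0, 172.0, -2.0], [703.0, 204.0, 29.0]]
[322.6 199.9] 36 [ 6.149e+02 -6.000e-01  2.510e+01] [[610.0, -9.0, 22.0], [621.0, 10.0, 29.0]]
[326.7 229.5] 169 [550.2 -10.6  25. ] [[535.0, -24.0, -1.0], [564.0, 3.0, 29.0]]
[441.1 280.3] 187 [ 442.5 -228.4  165.1] [[431.0, -242.0, 152.0], [453.0, -217.0, 168.0]]
```

```bash
python3 go.py 530 -150 190 187 40 1  600 1 110 12.3 12 0
```

```text
7 rows of [0.004, 0.143, 0.096] [0.199, -0.78, -0.132]
12 rows of [0.097, 0.21, -0.111] [0.145, -0.855, 0.082]
```

send_rows:
  series:
    - [70,[0,0.14,0.1],[0.2,-0.78,-0.13]]
    - [70,[0,0.14,0.1],[0.2,-0.78,-0.13]]
    - [70,[0,0.14,0.1],[0.2,-0.78,-0.13]]
    - [70,[0,0.14,0.1],[0.2,-0.78,-0.13]]
    - [70,[0,0.14,0.1],[0.2,-0.78,-0.13]]
    - [70,[0,0.14,0.1],[0.2,-0.78,-0.13]]
    - [70,[0,0.14,0.1],[0.2,-0.78,-0.13]]
    - [70,[0.1,0.21,0],[0.15,-0.86,0.08]]

```text
clock: 15.92
eef_pos: [534.0, -139.2, 191.8]
tool_rot: [-3.14, 0.622, 0.128]
force: [-0.2, 0.4, -0.1]
width: 69.8
gripper_force: 0.0
```

send_rows:
  series:
    - [70,[0.1,0.21,0],[0.15,-0.86,0.08]]
    - [70,[0.1,0.21,0],[0.15,-0.86,0.08]]
    - [70,[0.1,0.21,-0.1],[0.15,-0.86,0.08]]
    - [70,[0.1,0.21,-0.1],[0.15,-0.86,0.08]]
    - [70,[0.1,0.21,-0.1],[0.15,-0.86,0.08]]
    - [70,[0.1,0.21,-0.1],[0.15,-0.86,0.08]]
    - [70,[0.1,0.21,-0.1],[0.15,-0.86,0.08]]
    - [70,[0.1,0.21,-0.1],[0.15,-0.86,0.08]]

```text
clock: 16.92
eef_pos: [582.0, -37.2, 155.0]
tool_rot: [-3.132, 0.013, 0.19]
force: [0.3, -0.0, -0.7]
width: 69.9
gripper_force: 0.0
```

send_rows:
  series:
    - [70,[0.1,0.21,-0.1],[0.15,-0.86,0.08]]
    - [70,[0.1,0.21,-0.1],[0.15,-0.86,0.08]]
    - [70,[0.1,0.21,-0.1],[0.15,-0.86,0.08]]
    - [70,[0,0,0],[0,0,0]]

```text
clock: 17.42
eef_pos: [598.8, 1.1, 137.0]
tool_rot: [-3.136, -0.212, 0.211]
force: [0.0, -0.3, 0.0]
width: 69.9
gripper_force: 0.0
```

```bash
python3 st.py; python3 held.py; python3 fresh.py; python3 go.py 600 1 22 12.3 12 0; python3 -c "
from h import *
grab('wrist','w2')"
```

```text
{'clock': 17.425, 'qpos': [-0.445, 0.734, 0.667, 1.97, -1.022, 0.577, -0.435], 'eef_pos': [598.843, 1.127, 136.991], 'tool_rot': [-3.136, -0.212, 0.211], 'width': 69.943, 'gripper_force': 0.0, 'force': [0.033, -0.32, 0.003]}
toolz [ 0.205  0.049 -0.978] tooly [ 0.211 -0.978 -0.005]
side [382.4 182.3] 124 [ 441.1 -217.   160.3] [[430.0, -237.0, 143.0], [452.0, -211.0, 167.0]]
side [380.1 206.7] 26 [ 440.9 -217.1   87.4] [[431.0, -219.0, 82.0], [451.0, -212.0, 91.0]]
top [162.8 170.9] 21 [655.9 330.9  99.4] [[652.0, 326.0, 93.0], [659.0, 339.0, 106.0]]
top [150.4 191.3] 17 [612.7 354.9  98.8] [[605.0, 352.0, 94.0], [620.0, 359.0, 104.0]]
top [441.2 279.2] 199 [ 444.4 -229.   165. ] [[433.0, -248.0, 127.0], [454.0, -216.0, 168.0]]
[240.2 168.2] 161 [682.9 185.4  25. ] [[669.0, 172.0, -1.0], [701.0, 204.0, 29.0]]
[314.2 170.8] 132 [681.7  20.8  25.3] [[666.0, 8.0, -1.0], [698.0, 32.0, 29.0]]
[233.9 196.9] 44 [617.4 196.6  25.5] [[613.0, 184.0, 1.0], [623.0, 215.0, 30.0]]
[227.6 226.2] 164 [552.4 207.9  25.5] [[539.0, 195.0, -1.0], [566.0, 227.0, 29.0]]
[441.2 279.5] 182 [ 444.3 -228.6  165. ] [[433.0, -242.0, 159.0], [454.0, -217.0, 168.0]]
3 rows of [-0.009, 0.01, -0.646] [-0.007, 0.02, 0.011]
```

View pics/w2.png

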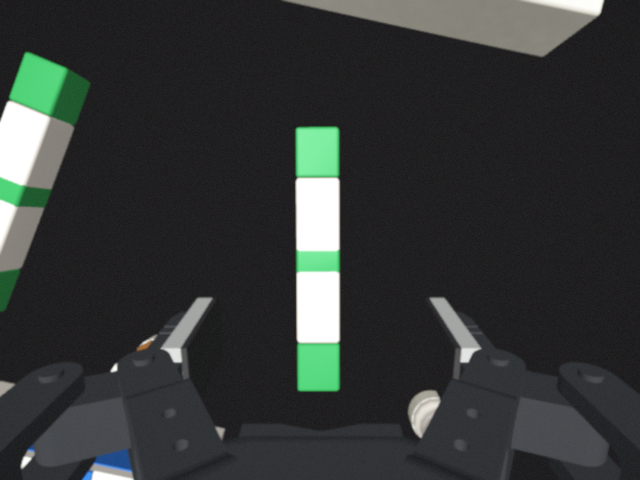

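The wrist view shows column B aligned and centred, with its middle band at (318,262). Descending and gripping.

send_rows:
  series:
    - [70,[0,0,-0.4],[0,0,0]]
    - [70,[0,0,-0.4],[0,0,0]]
    - [70,[0,0,-0.4],[0,0,0]]
    - [70,[0,0,-0.4],[0,0,0]]
    - [70,[0,0,-0.3],[0,0,0]]
    - [70,[0,0,0],[0,0,0]]
    - [15,[0,0,0],[0,0,0]]
    - [15,[0,0,0],[0,0,0]]

```text
clock: 18.62
eef_pos: [604.1, 0.1, 27.0]
tool_rot: [-3.14, -0.212, 0.213]
force: [0.3, -0.1, -0.3]
width: 34.7
gripper_force: 0.0
```

send_rows:
  series:
    - [15,[0,0,0],[0,0,0]]
    - [15,[0,0,0],[0,0,0]]
    - [15,[0,0,0],[0,0,0]]
    - [15,[0,0,0],[0,0,0]]

```text
clock: 19.12
eef_pos: [604.0, 0.2, 27.2]
tool_rot: [-3.14, -0.213, 0.213]
force: [-2.1, -0.6, 6.4]
width: 24.4
gripper_force: 60.4
```

```bash
python3 st.py; python3 go.py 600 1 70 12.3 12 0 540 -90 180 187 45 1  445 -159 190 187 71 1
```

```text
{'clock': 19.125, 'qpos': [-0.17, 0.845, 0.227, 1.989, -1.099, 0.234, -0.328], 'eef_pos': [604.011, 0.242, 27.228], 'tool_rot': [-3.14, -0.213, 0.213], 'width': 24.391, 'gripper_force': 60.362, 'force': [-2.139, -0.623, 6.385]}
toolz [ 0.206  0.047 -0.977] tooly [ 0.212 -0.977 -0.002]
2 rows of [-0.033, 0.006, 0.356] [-0.015, 0.016, 0.007]
13 rows of [-0.077, -0.117, 0.141] [-0.147, 0.865, -0.075]
6 rows of [-0.264, -0.192, 0.028] [-0.106, 0.86, -0.0]
```

send_rows:
  series:
    - [15,[0,0,0.36],[0,0,0]]
    - [15,[0,0,0.36],[0,0,0]]
    - [15,[-0.08,-0.12,0.14],[-0.15,0.87,-0.075]]
    - [15,[-0.08,-0.12,0.14],[-0.15,0.87,-0.075]]
    - [15,[-0.08,-0.12,0.14],[-0.15,0.87,-0.075]]
    - [15,[-0.08,-0.12,0.14],[-0.15,0.87,-0.075]]
    - [15,[-0.08,-0.12,0.14],[-0.15,0.87,-0.075]]
    - [15,[-0.08,-0.12,0.14],[-0.15,0.87,-0.075]]

```text
clock: 20.12
eef_pos: [574.6, -42.9, 120.2]
tool_rot: [-3.13, 0.253, 0.173]
force: [0.2, 0.0, -2.1]
width: 24.3
gripper_force: 59.4
```

send_rows:
  series:
    - [15,[-0.08,-0.12,0.14],[-0.15,0.87,-0.075]]
    - [15,[-0.08,-0.12,0.14],[-0.15,0.87,-0.075]]
    - [15,[-0.08,-0.12,0.14],[-0.15,0.87,-0.075]]
    - [15,[-0.08,-0.12,0.14],[-0.15,0.87,-0.075]]
    - [15,[-0.08,-0.12,0.14],[-0.15,0.87,-0.075]]
    - [15,[-0.08,-0.12,0.14],[-0.15,0.87,-0.075]]
    - [15,[-0.08,-0.12,0.14],[-0.15,0.87,-0.075]]
    - [15,[0,0,0],[0,0,0]]

```text
clock: 21.12
eef_pos: [541.4, -93.9, 177.5]
tool_rot: [3.138, 0.79, 0.118]
force: [0.6, 0.1, -0.5]
width: 24.8
gripper_force: 59.5
```

```bash
python3 st.py; python3 held.py; python3 go.py 449 -158 190 187 71 1
```

```text
{'clock': 21.125, 'qpos': [-0.283, 1.133, 0.794, 1.219, -0.333, 1.745, -0.961], 'eef_pos': [541.395, -93.907, 177.522], 'tool_rot': [3.138, 0.79, 0.118], 'width': 24.803, 'gripper_force': 59.486, 'force': [0.558, 0.09, -0.538]}
toolz [-0.705 -0.087 -0.704] tooly [ 0.12  -0.993  0.003]
side [350.6 180. ] 176 [499.6 -87.2 222.3] [[486.0, -107.0, 202.0], [514.0, -82.0, 233.0]]
side [382.  182.3] 122 [ 442.2 -216.7  159.9] [[432.0, -233.0, 142.0], [453.0, -212.0, 167.0]]
side [379.5 206.9] 26 [ 442.4 -215.9   86.1] [[432.0, -222.0, 82.0], [452.0, -212.0, 91.0]]
side [318.2 218.6] 126 [572.  -78.  108.3] [[558.0, -94.0, 94.0], [587.0, -74.0, 124.0]]
top [162.7 170.8] 17 [656.  331.2  99.6] [[652.0, 325.0, 94.0], [659.0, 340.0, 105.0]]
top [369.1 209.7] 43 [581.6 -95.9 112.2] [[563.0, -112.0, -1.0], [605.0, -79.0, 225.0]]
top [376.7 247.3] 310 [498.2 -99.4 226.5] [[484.0, -130.0, 0.0], [515.0, -86.0, 233.0]]
top [441.3 279.6] 202 [ 442.8 -228.8  165. ] [[433.0, -282.0, 1.0], [454.0, -217.0, 168.0]]
6 rows of [-0.256, -0.18, 0.033] [-0.1, 0.855, 0.002]
```

send_rows:
  series:
    - [15,[-0.26,-0.18,0.05],[0,0,0]]
    - [15,[-0.26,-0.18,0.05],[-0.1,0.855,0]]
    - [15,[-0.26,-0.18,0.05],[-0.1,0.855,0]]
    - [15,[-0.26,-0.18,0.05],[-0.1,0.855,0]]
    - [15,[-0.26,-0.18,0],[-0.1,0.855,0]]
    - [15,[-0.23,-0.18,0],[-0.1,0.855,0]]
    - [15,[0,0,0],[-0.1,0.855,0]]
    - [15,[0,0,0],[0,0,0]]

```text
clock: 22.22
eef_pos: [449.3, -157.8, 189.3]
tool_rot: [-3.139, 1.24, 0.125]
force: [0.4, -0.2, -1.2]
width: 24.5
gripper_force: 59.5
```

```bash
python3 st.py; python3 held.py
```

```text
{'clock': 22.225, 'qpos': [-0.218, 1.278, 0.79, 1.259, -0.098, 1.918, -0.841], 'eef_pos': [449.316, -157.807, 189.291], 'tool_rot': [-3.139, 1.24, 0.125], 'width': 24.541, 'gripper_force': 59.547, 'force': [0.403, -0.151, -1.219]}
toolz [-0.939 -0.115 -0.325] tooly [ 0.122 -0.993 -0.001]
side [386.1 162.7] 165 [ 429.2 -148.3  248.6] [[417.0, -693.0, 3.0], [481.0, -143.0, 258.0]]
side [383.5 190.1] 15 [ 428.1 -146.1  177.4] [[424.0, -171.0, 162.0], [432.0, -142.0, 182.0]]
side [375.7 210.9] 95 [ 442.2 -145.6  113.2] [[432.0, -217.0, 87.0], [454.0, -141.0, 126.0]]
top [162.9 170.8] 18 [656.  330.8  99.5] [[652.0, 324.0, 92.0], [660.0, 340.0, 106.0]]
top [150.4 191.5] 17 [613.5 356.   99.1] [[605.0, 351.0, 73.0], [621.0, 365.0, 103.0]]
top [441.3 279.5] 204 [ 442.9 -228.8  164.9] [[433.0, -283.0, 1.0], [454.0, -217.0, 168.0]]
top [413.3 287.8] 257 [ 427.5 -159.6  255.6] [[415.0, -172.0, 240.0], [441.0, -148.0, 259.0]]
```

send_rows:
  series:
    - [15,[0.01,0,-0.2],[0,0,0]]
    - [15,[0.01,0,-0.2],[0,0,0]]
    - [15,[0,0,-0.2],[0,0,0]]
    - [15,[0,0,-0.2],[0,0,0]]
    - [15,[0,0,-0.2],[0,0,0]]
    - [15,[0,0,0],[0,0,0]]

```text
clock: 23.08
eef_pos: [450.2, -158.3, 129.4]
tool_rot: [-3.141, 1.242, 0.121]
force: [1.2, 0.1, -1.1]
width: 24.5
gripper_force: 59.6
```

send_rows:
  series:
    - [15,[0,0,-0.1],[0,0,0]]
    - [15,[0,0,-0.1],[0,0,0]]
    - [15,[0,0,-0.1],[0,0,0]]
    - [15,[0,0,-0.1],[0,0,0]]
    - [15,[0,0,0],[0,0,0]]

```text
clock: 23.7
eef_pos: [450.5, -158.4, 105.9]
tool_rot: [3.141, 1.241, 0.121]
force: [0.2, 0.1, -1.7]
width: 24.7
gripper_force: 59.5
```

```bash
python3 st.py; python3 held.py
```

```text
{'clock': 23.7, 'qpos': [-0.201, 1.392, 0.758, 1.22, -0.166, 1.859, -0.886], 'eef_pos': [450.514, -158.363, 105.916], 'tool_rot': [3.141, 1.241, 0.121], 'width': 24.706, 'gripper_force': 59.512, 'force': [0.152, 0.057, -1.661]}
toolz [-0.939 -0.114 -0.324] tooly [ 0.121 -0.993  0.   ]
side [382.5 188.3] 239 [ 434.4 -163.6  164.4] [[419.0, -232.0, 149.0], [451.0, -145.0, 174.0]]
top [163.8 171. ] 21 [656.  329.8  99.6] [[652.0, 319.0, 95.0], [659.0, 337.0, 109.0]]
top [150.3 190.8] 17 [613.4 354.4 100. ] [[607.0, 352.0, 97.0], [620.0, 358.0, 106.0]]
top [441.1 279.6] 205 [ 442.8 -228.5  164.9] [[433.0, -242.0, 148.0], [454.0, -217.0, 168.0]]
top [404.9 286.5] 209 [ 428.2 -159.1  172.1] [[417.0, -172.0, 154.0], [441.0, -148.0, 175.0]]
```

send_rows:
  series:
    - [15,[0.03,0,0],[-0.05,0.4,0]]
    - [15,[0.03,0,-0.03],[-0.05,0.4,0]]
    - [15,[0,0,-0.04],[0,0,0]]
    - [36,[0,0,0],[0,0,0]]
    - [42,[0,0,0],[0,0,0]]
    - [42,[0,0,0],[0,0,0]]
    - [42,[0,0,0],[0,0,0]]

```text
clock: 24.68
eef_pos: [454.2, -158.4, 102.7]
tool_rot: [3.138, 1.311, 0.117]
force: [0.0, -0.2, -0.2]
width: 41.9
gripper_force: 0.0
```

send_rows:
  series:
    - [42,[0.2,0.025,0.06],[0,0,0]]
    - [42,[0.2,0.025,0.06],[0,-0.2,0]]
    - [42,[0.3,0.04,0.1],[0,-0.4,0]]
    - [42,[0.3,0.04,0.15],[0,-0.8,0]]
    - [42,[0.3,0.05,0.3],[0,-0.8,0]]
    - [42,[0.2,0.05,0.3],[0,-0.8,0]]
    - [42,[0,0.05,0.3],[0,-0.8,0]]

```text
clock: 25.55
eef_pos: [540.3, -142.1, 178.7]
tool_rot: [3.065, 0.97, 0.054]
force: [0.4, 0.3, -0.1]
width: 41.8
gripper_force: 0.0
```

```bash
python3 st.py; python3 held.py; python3 fresh.py; python3 go.py 540 50 200 187 35 1  603 199 110 -10 12 0
```

```text
{'clock': 25.55, 'qpos': [-0.135, 1.186, 0.586, 1.063, -0.115, 1.892, -1.078], 'eef_pos': [540.283, -142.148, 178.65], 'tool_rot': [3.065, 0.97, 0.054], 'width': 41.775, 'gripper_force': 0.0, 'force': [0.381, 0.284, -0.114]}
toolz [-0.817 -0.121 -0.564] tooly [ 0.117 -0.992  0.043]
side [379.2 189.2] 259 [ 442.7 -163.6  159.7] [[432.0, -232.0, 142.0], [454.0, -143.0, 168.0]]
side [374.3 220.6] 30 [ 443.7 -147.1   85.5] [[433.0, -152.0, 80.0], [454.0, -143.0, 91.0]]
top [162.4 170.8] 16 [655.7 331.6 100.1] [[653.0, 325.0, 95.0], [659.0, 341.0, 105.0]]
top [150.2 191. ] 15 [613.9 355.6  99.1] [[607.0, 352.0, 93.0], [620.0, 359.0, 106.0]]
top [441.3 279.7] 201 [ 442.8 -228.6  164.8] [[433.0, -284.0, 2.0], [454.0, -217.0, 168.0]]
top [403.3 279.8] 164 [ 441.2 -156.1  165.1] [[432.0, -167.0, 158.0], [452.0, -147.0, 168.0]]
[403.2 279.1] 158 [ 442.9 -156.2  165.3] [[432.0, -168.0, 154.0], [453.0, -146.0, 168.0]]
[440.9 279.7] 192 [ 442.8 -228.3  165. ] [[432.0, -242.0, 150.0], [454.0, -216.0, 168.0]]
5 rows of [0.0, 0.64, 0.067] [0.196, -0.811, 0.03]
11 rows of [0.095, 0.226, -0.136] [-0.022, -0.857, -0.292]
```

send_rows:
  series:
    - [70,[0,0.3,0.1],[0.1,-0.8,0]]
    - [70,[0,0.4,0.1],[0.1,-0.8,0]]
    - [70,[0,0.5,0.1],[0.2,-0.8,0.03]]
    - [70,[0,0.6,0.1],[0.2,-0.8,0.03]]
    - [70,[0,0.6,0.1],[0.2,-0.8,0.03]]
    - [70,[0,0.6,0],[0.2,-0.8,0.03]]
    - [70,[0.1,0.3,0],[0,-0.86,-0.3]]
    - [70,[0.1,0.3,0],[0,-0.86,-0.3]]

```text
clock: 26.7
eef_pos: [551.0, 74.8, 206.5]
tool_rot: [3.124, 0.401, 0.054]
force: [0.0, -0.0, 0.5]
width: 70.3
gripper_force: 0.0
```

send_rows:
  series:
    - [70,[0.1,0.3,0],[0,-0.86,-0.3]]
    - [70,[0.1,0.3,0],[0,-0.86,-0.3]]
    - [70,[0.1,0.3,0],[0,-0.86,-0.3]]
    - [70,[0.1,0.3,0],[0,-0.86,-0.3]]
    - [70,[0.1,0.3,0],[0,-0.86,-0.3]]
    - [70,[0.1,0.2,0],[0,-0.86,-0.3]]
    - [70,[0.1,0.2,0],[0,-0.86,-0.3]]
    - [70,[0,0,0],[0,0,0]]

```text
clock: 27.7
eef_pos: [591.6, 189.3, 206.3]
tool_rot: [-3.14, -0.12, -0.127]
force: [-0.1, 0.5, -0.3]
width: 69.9
gripper_force: 0.0
```

```bash
python3 st.py; python3 fresh.py;  python3 go.py 603 199 110 -10 12 0; python3 -c "
from m import *
d=grab('wrist','w3');P=cloud(d)
for c,s,m in blobs(d,(50,150,60),(75,255,255),60):print('w',c.round(),np.nanmedian(P[m],0).round(1))"
```

```text
{'clock': 27.7, 'qpos': [-0.794, 0.678, 0.672, 1.764, -0.528, 0.768, -1.585], 'eef_pos': [591.606, 189.318, 206.313], 'tool_rot': [-3.14, -0.12, -0.127], 'width': 69.943, 'gripper_force': 0.0, 'force': [-0.057, 0.46, -0.267]}
toolz [ 0.119 -0.013 -0.993] tooly [-0.126 -0.992 -0.002]
[240.2 168.2] 161 [682.8 185.5  25.3] [[669.0, 173.0, -2.0], [700.0, 203.0, 29.0]]
[227.6 226.2] 164 [552.5 208.1  25.1] [[539.0, 195.0, 0.0], [566.0, 227.0, 29.0]]
[403.5 278.9] 161 [ 443.1 -156.4  165.3] [[432.0, -169.0, 158.0], [454.0, -146.0, 168.0]]
[441.2 279.6] 183 [ 442.9 -228.5  165.2] [[431.0, -242.0, 160.0], [454.0, -217.0, 168.0]]
3 rows of [0.059, 0.06, -0.537] [-0.056, -0.335, -0.179]
```

View pics/w3.png

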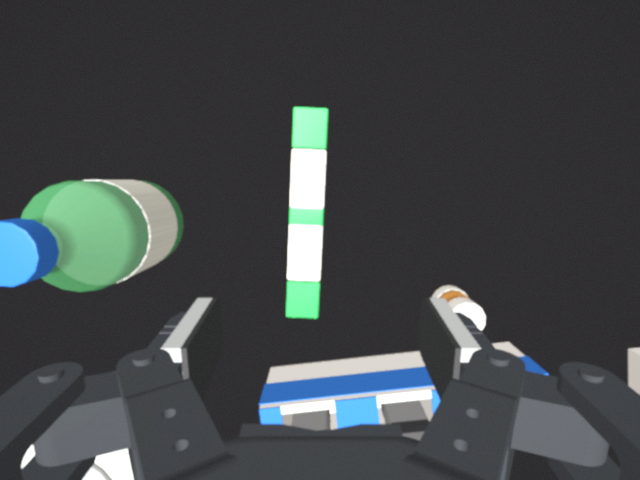

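The wrist view shows column A undisturbed, with its middle band at (306,216) and the green bottle well to the left. Descending.

send_rows:
  series:
    - [70,[0.06,0.06,-0.4],[-0.06,-0.34,-0.18]]
    - [70,[0.06,0.06,-0.4],[-0.06,-0.34,-0.18]]
    - [70,[0.06,0.05,-0.4],[-0.06,-0.34,-0.18]]
    - [70,[0,0,-0.4],[0,0,0]]
    - [70,[0,0,-0.4],[0,0,0]]
    - [70,[0,0,-0.4],[0,0,0]]
    - [70,[0,0,-0.3],[0,0,0]]
    - [70,[0,0,0],[0,0,0]]

```text
clock: 28.8
eef_pos: [603.3, 197.2, 44.0]
tool_rot: [3.141, -0.211, -0.177]
force: [-0.0, 0.2, 0.4]
width: 69.8
gripper_force: 0.0
```

```bash
python3 st.py; python3 go.py 603 199 22 -10 12 0
```

```text
{'clock': 28.8, 'qpos': [-0.697, 0.881, 0.445, 1.884, -0.734, 0.328, -1.494], 'eef_pos': [603.321, 197.161, 44.008], 'tool_rot': [3.141, -0.211, -0.177], 'width': 69.803, 'gripper_force': 0.0, 'force': [-0.023, 0.249, 0.399]}
toolz [ 0.206 -0.037 -0.978] tooly [-0.176 -0.984  0.   ]
1 rows of [-0.005, 0.031, -0.367] [0.007, 0.015, 0.033]
```

send_rows:
  series:
    - [70,[0,0.03,-0.2],[0,0,0]]
    - [70,[0,0,-0.15],[0,0,0]]
    - [70,[0,0,0],[0,0,0]]
    - [15,[0,0,0],[0,0,0]]
    - [15,[0,0,0],[0,0,0]]
    - [15,[0,0,0],[0,0,0]]
    - [15,[0,0,0],[0,0,0]]
    - [15,[0,0,0],[0,0,0]]

```text
clock: 29.8
eef_pos: [604.1, 200.1, 25.1]
tool_rot: [-3.14, -0.214, -0.177]
force: [-2.2, -0.4, 5.4]
width: 25.0
gripper_force: 60.4
```

```bash
python3 st.py; python3 go.py 603 199 70 -10 12 0 570 60 185 180 40 1  448 -91 190 187 71 1
```

```text
{'clock': 29.8, 'qpos': [-0.682, 0.908, 0.412, 1.884, -0.762, 0.288, -1.472], 'eef_pos': [604.081, 200.089, 25.11], 'tool_rot': [-3.14, -0.214, -0.177], 'width': 24.977, 'gripper_force': 60.444, 'force': [-2.164, -0.387, 5.386]}
toolz [ 0.209 -0.036 -0.977] tooly [-0.175 -0.984 -0.001]
2 rows of [-0.009, -0.009, 0.374] [-0.004, 0.027, 0.011]
12 rows of [-0.046, -0.193, 0.16] [0.076, 0.864, 0.155]
7 rows of [-0.29, -0.36, 0.012] [-0.054, 0.885, 0.195]
```

send_rows:
  series:
    - [15,[0,0,0.38],[0,0,0]]
    - [15,[0,0,0.38],[0,0,0]]
    - [15,[-0.05,-0.1,0.25],[0.08,0.86,0.155]]
    - [15,[-0.05,-0.1,0.25],[0.08,0.86,0.155]]
    - [15,[-0.05,-0.1,0.25],[0.08,0.86,0.155]]
    - [15,[-0.05,-0.2,0.25],[0.08,0.86,0.155]]
    - [15,[-0.05,-0.2,0.25],[0.08,0.86,0.155]]
    - [15,[-0.05,-0.2,0.25],[0.08,0.86,0.155]]

```text
clock: 30.8
eef_pos: [585.6, 145.7, 160.4]
tool_rot: [3.123, 0.241, -0.094]
force: [-0.4, 1.2, -1.4]
width: 24.7
gripper_force: 59.6
```

send_rows:
  series:
    - [15,[-0.05,-0.2,0.2],[0.08,0.86,0.155]]
    - [15,[-0.05,-0.2,0.2],[0.08,0.86,0.155]]
    - [15,[-0.05,-0.25,0],[0.08,0.86,0.155]]
    - [15,[-0.05,-0.25,0],[0.08,0.86,0.155]]
    - [15,[-0.05,-0.25,0],[0.08,0.86,0.155]]
    - [15,[-0.05,-0.25,0],[0.08,0.86,0.155]]
    - [15,[0,0,0],[0,0,0]]

```text
clock: 31.68
eef_pos: [567.8, 60.4, 182.3]
tool_rot: [-3.139, 0.691, -0.005]
force: [0.2, -0.1, -1.2]
width: 24.4
gripper_force: 59.6
```

```bash
python3 st.py; python3 held.py; python3 go.py 448 -91 192 187 71 1
```

```text
{'clock': 31.675, 'qpos': [-0.334, 1.031, 0.515, 1.189, -0.373, 1.724, -1.381], 'eef_pos': [567.777, 60.386, 182.298], 'tool_rot': [-3.139, 0.691, -0.005], 'width': 24.425, 'gripper_force': 59.624, 'force': [0.209, -0.054, -1.212]}
toolz [-0.638  0.005 -0.77 ] tooly [-0.007 -1.    -0.002]
side [379.2 189.1] 256 [ 442.9 -164.7  160. ] [[432.0, -233.0, 142.0], [453.0, -143.0, 168.0]]
side [323.  213.1] 217 [525.1  72.2 222.4] [[511.0, -9.0, 160.0], [552.0, 77.0, 234.0]]
side [374.1 220.6] 29 [ 443.7 -145.6   86.4] [[433.0, -148.0, 83.0], [453.0, -143.0, 90.0]]
side [284.7 247.9] 135 [610.3  72.6 114.2] [[597.0, 53.0, 98.0], [626.0, 76.0, 130.0]]
top [289.  191.1] 25 [614.5  67.2 125.9] [[596.0, 56.0, 24.0], [632.0, 84.0, 233.0]]
top [287.1 230. ] 277 [525.   61.3 226.9] [[510.0, 49.0, 216.0], [543.0, 74.0, 234.0]]
top [403.1 278. ] 157 [ 444.9 -156.   165. ] [[435.0, -167.0, 159.0], [455.0, -147.0, 168.0]]
top [441.3 279.6] 201 [ 442.8 -229.1  164.7] [[433.0, -283.0, 0.0], [454.0, -217.0, 168.0]]
7 rows of [-0.285, -0.366, 0.02] [-0.059, 0.899, 0.204]
```

send_rows:
  series:
    - [15,[-0.3,-0.4,0.08],[0,0.4,0.1]]
    - [15,[-0.3,-0.4,0.06],[-0.05,0.8,0.2]]
    - [15,[-0.3,-0.4,0],[-0.06,0.85,0.2]]
    - [15,[-0.3,-0.4,0],[-0.06,0.85,0.2]]
    - [15,[-0.3,-0.4,0],[-0.06,0.85,0.2]]
    - [15,[-0.3,-0.36,0],[-0.06,0.85,0.2]]
    - [15,[-0.2,-0.2,0],[-0.06,0.85,0.25]]
    - [15,[0,0,0],[-0.06,0.85,0.25]]

```text
clock: 32.78
eef_pos: [447.5, -91.5, 193.3]
tool_rot: [-3.135, 1.241, 0.143]
force: [0.6, 0.2, -1.1]
width: 24.6
gripper_force: 59.7
```

send_rows:
  series:
    - [15,[0,0,0],[0,0,0]]
    - [15,[0,0,0],[0,0,0]]

```text
clock: 33.02
eef_pos: [448.2, -91.1, 192.9]
tool_rot: [-3.135, 1.238, 0.144]
force: [-0.3, 0.4, -1.2]
width: 24.7
gripper_force: 59.7
```

```bash
python3 st.py; python3 held.py; python3 go.py 448 -91 190 187 71 1
```

```text
{'clock': 33.025, 'qpos': [-0.207, 1.177, 0.504, 1.292, -0.031, 1.934, -1.099], 'eef_pos': [448.179, -91.097, 192.904], 'tool_rot': [-3.135, 1.238, 0.144], 'width': 24.737, 'gripper_force': 59.693, 'force': [-0.263, 0.45, -1.2]}
toolz [-0.936 -0.129 -0.327] tooly [ 0.137 -0.991 -0.002]
side [381.2 176.5] 184 [429.9 -81.4 248.5] [[418.0, -215.0, 158.0], [440.0, -76.0, 258.0]]
side [369.7 224.7] 106 [444.4 -78.7 113.6] [[433.0, -145.0, 89.0], [457.0, -74.0, 126.0]]
top [162.7 170.8] 17 [655.5 331.4 100.7] [[653.0, 325.0, 94.0], [659.0, 340.0, 105.0]]
top [403.1 278.1] 155 [ 444.9 -155.9  165.1] [[435.0, -168.0, 156.0], [454.0, -147.0, 168.0]]
top [441.3 279.6] 202 [ 442.8 -229.   164.7] [[433.0, -285.0, 0.0], [454.0, -217.0, 167.0]]
top [374.4 286.5] 247 [429.2 -93.3 256.3] [[414.0, -106.0, 74.0], [441.0, -81.0, 259.0]]
1 rows of [-0.002, 0.008, -0.053] [-0.025, 0.01, -0.167]
```

Aligned: bottom at x ≈ 446, y ≈ -92. Inserting.

send_rows:
  series:
    - [15,[0,0,-0.2],[0,0,0]]
    - [15,[0,0,-0.2],[0,0,0]]
    - [15,[0,0,-0.2],[0,0,0]]
    - [15,[0,0,-0.2],[0,0,0]]
    - [15,[0,0,-0.2],[0,0,0]]
    - [15,[0,0,0],[0,0,0]]

```text
clock: 33.88
eef_pos: [447.4, -91.5, 131.4]
tool_rot: [-3.132, 1.243, 0.145]
force: [0.5, -0.5, -0.8]
width: 25.0
gripper_force: 59.7
```

send_rows:
  series:
    - [15,[0,0,-0.1],[0,0,0]]
    - [15,[0,0,-0.1],[0,0,0]]
    - [15,[0,0,-0.1],[0,0,0]]
    - [15,[0,0,-0.1],[0,0,0]]
    - [15,[0,0,0],[0,0,0]]

```text
clock: 34.5
eef_pos: [447.6, -91.5, 108.0]
tool_rot: [-3.133, 1.242, 0.145]
force: [0.4, -1.3, -0.7]
width: 24.8
gripper_force: 59.7
```

```bash
python3 st.py; python3 held.py
```

```text
{'clock': 34.5, 'qpos': [-0.194, 1.297, 0.481, 1.26, -0.078, 1.857, -1.127], 'eef_pos': [447.578, -91.523, 107.996], 'tool_rot': [-3.133, 1.242, 0.145], 'width': 24.819, 'gripper_force': 59.691, 'force': [0.41, -1.269, -0.712]}
toolz [-0.938 -0.128 -0.323] tooly [ 0.136 -0.991 -0.003]
side [378.9 195.7] 393 [ 437.2 -145.9  163.1] [[419.0, -228.0, 146.0], [453.0, -79.0, 174.0]]
top [162.7 170.8] 17 [656.  331.7  99.2] [[652.0, 324.0, 94.0], [659.0, 341.0, 108.0]]
top [150.1 190.8] 16 [614.1 355.5  99.2] [[607.0, 353.0, 92.0], [620.0, 361.0, 105.0]]
top [403.2 278. ] 160 [ 444.9 -156.2  164.9] [[435.0, -168.0, 159.0], [455.0, -147.0, 168.0]]
top [441.2 279.6] 204 [ 442.8 -228.7  164.7] [[433.0, -283.0, 3.0], [454.0, -217.0, 168.0]]
top [369.6 286.2] 197 [428.4 -93.  171.6] [[415.0, -104.0, 119.0], [442.0, -82.0, 174.0]]
```

send_rows:
  series:
    - [15,[0.03,0,0],[-0.05,0.4,0]]
    - [15,[0.03,0,-0.03],[-0.05,0.4,0]]
    - [15,[0,0,-0.05],[0,0,0]]
    - [36,[0,0,0],[0,0,0]]
    - [42,[0,0,0],[0,0,0]]
    - [42,[0,0,0],[0,0,0]]
    - [42,[0,0,0],[0,0,0]]

```text
clock: 35.48
eef_pos: [451.5, -91.6, 103.9]
tool_rot: [-3.129, 1.311, 0.149]
force: [-0.3, 0.2, 0.7]
width: 41.7
gripper_force: 0.0
```

send_rows:
  series:
    - [42,[0.2,0.025,0.06],[0,0,0]]
    - [42,[0.2,0.025,0.06],[0,-0.2,0]]
    - [42,[0.3,0.04,0.1],[0,-0.4,0]]
    - [42,[0.3,0.04,0.15],[0,-0.8,0]]
    - [42,[0.3,0.05,0.3],[0,-0.8,0]]
    - [42,[0.2,0.05,0.3],[0,-0.8,0]]
    - [42,[0,0.05,0.3],[0,-0.8,0]]

```text
clock: 36.35
eef_pos: [536.9, -75.5, 180.0]
tool_rot: [3.065, 0.968, 0.069]
force: [-0.1, -0.4, 0.1]
width: 41.9
gripper_force: 0.0
```

```bash
python3 st.py; python3 held.py; python3 fresh.py; python3 go.py 520 50 260 180 30 1  431 330 240 0 0 0; python3 -c "
from h import *
d=grab('side');cv2.imwrite('pics/s2.png',cv2.resize(d['img'][80:320,200:520,::-1],(800,600)))"
```

```text
{'clock': 36.35, 'qpos': [-0.184, 1.143, 0.463, 1.105, -0.098, 1.888, -1.21], 'eef_pos': [536.949, -75.547, 179.952], 'tool_rot': [3.065, 0.968, 0.069], 'width': 41.913, 'gripper_force': 0.0, 'force': [-0.079, -0.383, 0.109]}
toolz [-0.814 -0.133 -0.566] tooly [ 0.132 -0.99   0.044]
side [377.2 196.4] 400 [ 441.  -146.1  161.3] [[429.0, -227.0, 143.0], [453.0, -77.0, 169.0]]
side [370.5 234.8] 31 [440.9 -79.7  86.1] [[429.0, -83.0, 82.0], [450.0, -75.0, 92.0]]
top [163.1 170.8] 16 [655.5 330.9 100.7] [[652.0, 324.0, 95.0], [659.0, 337.0, 105.0]]
top [150.  190.4] 16 [616.  356.   99.5] [[608.0, 351.0, 70.0], [625.0, 369.0, 107.0]]
top [403.1 278.1] 155 [ 444.9 -156.   165.1] [[435.0, -167.0, 159.0], [454.0, -147.0, 168.0]]
top [441.3 279.7] 201 [ 442.8 -229.5  164.9] [[433.0, -285.0, 1.0], [454.0, -217.0, 168.0]]
top [368.6 280. ] 156 [439.7 -91.2 165.7] [[430.0, -101.0, 162.0], [450.0, -80.0, 168.0]]
[368.4 278.1] 144 [443.6 -91.1 165.2] [[434.0, -101.0, 158.0], [453.0, -80.0, 168.0]]
[403.1 278.1] 155 [ 444.8 -156.   165.2] [[434.0, -168.0, 153.0], [455.0, -146.0, 169.0]]
[441.  279.7] 194 [ 442.8 -228.2  165.1] [[432.0, -242.0, 148.0], [454.0, -217.0, 168.0]]
6 rows of [-0.046, 0.348, 0.219] [0.138, -0.846, -0.23]
7 rows of [-0.212, 0.667, -0.048] [-0.0, -0.857, 0.0]
```

View pics/s2.png

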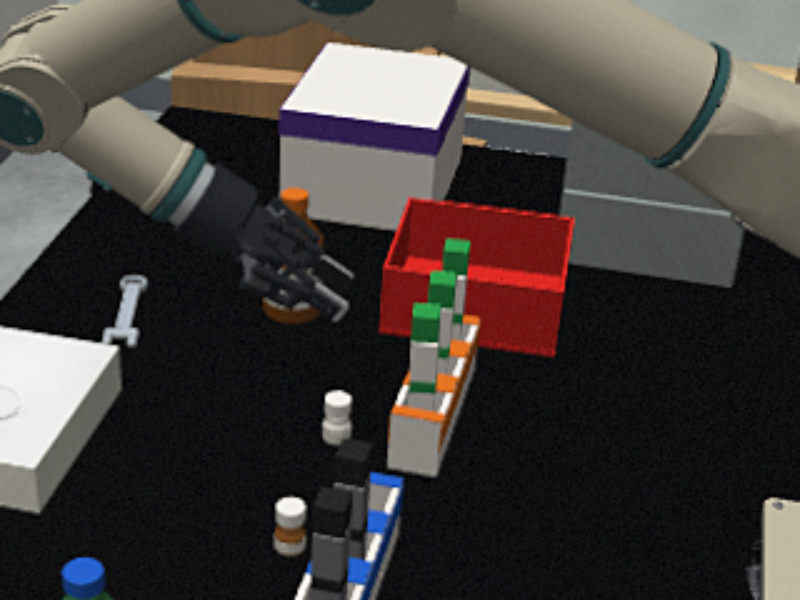

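All three columns stand fully down in the orange rack, with tops at about 165 and crop positions (456,250), (442,285) and (426,320). Next is the selector.

send_rows:
  series:
    - [60,[-0.05,0.35,0.22],[0.14,-0.85,-0.23]]
    - [60,[-0.05,0.35,0.22],[0.14,-0.85,-0.23]]
    - [60,[-0.05,0.35,0.22],[0.14,-0.85,-0.23]]
    - [60,[-0.05,0.35,0.22],[0.14,-0.85,-0.23]]
    - [60,[-0.05,0.35,0.22],[0.14,-0.85,-0.23]]
    - [60,[-0.05,0.35,0.22],[0.14,-0.85,-0.23]]
    - [60,[-0.2,0.6,0],[0,-0.8,0]]
    - [60,[-0.2,0.6,0],[0,-0.8,0]]

```text
clock: 37.55
eef_pos: [493.0, 123.4, 256.7]
tool_rot: [-3.14, 0.387, 0.0]
force: [0.3, 0.2, 0.9]
width: 60.1
gripper_force: 0.0
```

send_rows:
  series:
    - [60,[-0.2,0.6,0],[0,-0.8,0]]
    - [60,[-0.2,0.6,0],[0,-0.8,0]]
    - [60,[-0.2,0.6,0],[0,-0.8,0]]
    - [60,[-0.2,0.6,0],[0,-0.8,0]]
    - [60,[-0.2,0.6,-0.1],[0,-0.8,0]]
    - [60,[-0.2,0.6,-0.1],[0,-0.5,0]]
    - [60,[0,0,0],[0,0,0]]

```text
clock: 38.42
eef_pos: [418.0, 342.1, 243.7]
tool_rot: [-3.141, -0.001, 0.009]
force: [-0.8, -0.4, 0.5]
width: 60.2
gripper_force: 0.0
```

```bash
python3 st.py; python3 go.py 431 398.5 160 0 0 0; python3 -c "
from h import *
d=grab('wrist','w4');P=cloud(d)
w=P.reshape(-1,3);k=(w[:,2]>88)&(w[:,2]<108)&(abs(w[:,0]-431)<45)&(abs(w[:,1]-398)<45);print(k.sum(),cv2.minAreaRect(np.float32(w[k,:2])),np.median(w[k],0))
t=grab('top');w=cloud(t).reshape(-1,3);k=(w[:,2]>88)&(w[:,2]<108)&(abs(w[:,0]-431)<45)&(abs(w[:,1]-398)<45);print(k.sum())"
```

```text
{'clock': 38.425, 'qpos': [-1.089, 0.524, 0.529, 1.842, -0.338, 0.865, -1.958], 'eef_pos': [417.982, 342.104, 243.748], 'tool_rot': [-3.141, -0.001, 0.009], 'width': 60.216, 'gripper_force': 0.0, 'force': [-0.779, -0.37, 0.493]}
toolz [ 0.001  0.001 -1.   ] tooly [ 0.009 -1.    -0.001]
2 rows of [0.108, 0.47, -0.698] [-0.003, 0.006, -0.051]
1663 ((431.60089111328125, 396.81341552734375), (14.291085243225098, 48.691139221191406), 89.52080535888672) [432.97261031 395.68201616  98.81119766]
75
```

View pics/w4.png

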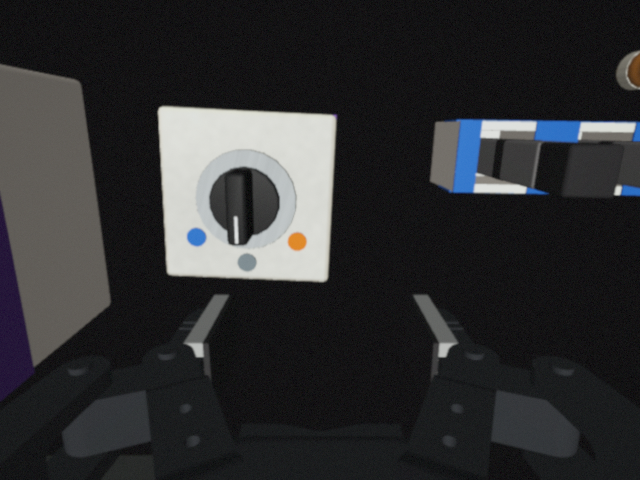

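The wrist view shows the knob at (245,200) with its white pointer towards the grey dot at (247,262). The bar runs along x, and the orange dot is at (297,241).

send_rows:
  series:
    - [50,[0.07,0.31,-0.3],[0,0,0]]
    - [50,[0.07,0.31,-0.3],[0,0,0]]
    - [50,[0.07,0.31,-0.3],[0,0,0]]
    - [50,[0,0,-0.4],[0,0,0]]
    - [50,[0,0,-0.4],[0,0,0]]
    - [50,[0,0,-0.4],[0,0,0]]
    - [50,[0,0,-0.2],[0,0,0]]
    - [50,[0,0,0],[0,0,0]]

```text
clock: 39.52
eef_pos: [434.3, 393.1, 106.8]
tool_rot: [3.141, -0.004, -0.0]
force: [-0.4, 0.3, -0.4]
width: 50.0
gripper_force: 0.0
```

```bash
python3 st.py; python3 go.py 431 397.5 90 0 0 0
```

```text
{'clock': 39.525, 'qpos': [-1.039, 0.763, 0.41, 1.83, -0.472, 0.643, -1.918], 'eef_pos': [434.283, 393.111, 106.812], 'tool_rot': [3.141, -0.004, -0.0], 'width': 50.04, 'gripper_force': 0.0, 'force': [-0.357, 0.28, -0.372]}
toolz [ 0.004 -0.    -1.   ] tooly [-0. -1.  0.]
1 rows of [-0.055, 0.073, -0.28] [0.002, 0.04, 0.003]
```

send_rows:
  series:
    - [50,[-0.05,0.07,-0.1],[0,0,0]]
    - [50,[0,0,-0.18],[0,0,0]]
    - [50,[0,0,0],[0,0,0]]
    - [0,[0,0,0],[0,0,0]]
    - [0,[0,0,0],[0,0,0]]
    - [0,[0,0,0],[0,0,0]]
    - [0,[0,0,0],[0,0,0]]
    - [0,[0,0,0],[0,0,0]]

```text
clock: 40.52
eef_pos: [431.1, 398.7, 91.1]
tool_rot: [-3.14, -0.005, 0.001]
force: [0.1, 0.3, 4.9]
width: 12.7
gripper_force: 60.7
```

```bash
python3 st.py
```

```text
{'clock': 40.525, 'qpos': [-1.039, 0.786, 0.393, 1.836, -0.488, 0.611, -1.914], 'eef_pos': [431.063, 398.71, 91.116], 'tool_rot': [-3.14, -0.005, 0.001], 'width': 12.735, 'gripper_force': 60.738, 'force': [0.097, 0.349, 4.922]}
toolz [ 0.005  0.002 -1.   ] tooly [ 0.001 -1.    -0.002]
```

send_rows:
  series:
    - [0,[0,0,0],[0,0,0.9]]
    - [0,[0,0,0],[0,0,0.9]]
    - [0,[0,0,0],[0,0,0.9]]
    - [0,[0,0,0],[0,0,0.9]]
    - [0,[0,0,0],[0,0,0.9]]
    - [0,[0,0,0],[0,0,0.9]]
    - [0,[0,0,0],[0,0,0.9]]
    - [0,[0,0,0],[0,0,0.9]]

```text
clock: 41.52
eef_pos: [431.1, 398.5, 91.1]
tool_rot: [-3.14, -0.005, 0.632]
force: [-0.6, -0.2, 4.9]
width: 12.8
gripper_force: 60.9
```

send_rows:
  series:
    - [0,[0,0,0],[0,0,0.9]]
    - [0,[0,0,0],[0,0,0.9]]
    - [0,[0,0,0],[0,0,0.9]]
    - [0,[0,0,0],[0,0,0]]
    - [0,[0,0,0],[0,0,0]]

```text
clock: 42.15
eef_pos: [431.2, 398.4, 91.1]
tool_rot: [-3.14, -0.005, 0.864]
force: [-1.0, -1.4, 6.4]
width: 12.8
gripper_force: 60.9
```

```bash
python3 st.py
```

```text
{'clock': 42.15, 'qpos': [-0.893, 0.754, 0.159, 1.832, -0.206, 0.567, -1.309], 'eef_pos': [431.173, 398.446, 91.093], 'tool_rot': [-3.14, -0.005, 0.864], 'width': 12.778, 'gripper_force': 60.897, 'force': [-0.975, -1.424, 6.409]}
toolz [ 0.002  0.005 -1.   ] tooly [ 0.761 -0.649 -0.001]
```

send_rows:
  series:
    - [50,[0,0,0],[0,0,0]]
    - [50,[0,0,0],[0,0,0]]
    - [50,[0,0,0],[0,0,0]]
    - [50,[0,0,0.4],[0,0,0]]
    - [50,[0,0,0.6],[0,0,0]]
    - [50,[0,-0.3,0.7],[0,0,-0.9]]
    - [50,[0,-0.3,0.7],[0,0,-0.9]]
    - [50,[0,-0.3,0.2],[0,0,-0.9]]

```text
clock: 43.15
eef_pos: [432.0, 344.7, 249.4]
tool_rot: [-3.14, -0.009, 0.627]
force: [0.5, 0.0, -0.1]
width: 50.0
gripper_force: 0.0
```

send_rows:
  series:
    - [50,[0,0,0],[0,0,-0.9]]
    - [50,[0,0,0],[0,0,-0.9]]
    - [50,[0,0,0],[0,0,-0.9]]
    - [50,[0,0,0],[0,0,-0.9]]
    - [50,[0,0,0],[0,0,-0.9]]
    - [50,[0,0,0],[0,0,-0.9]]
    - [50,[0,0,0],[0,0,-0.9]]
    - [50,[0,0,0],[0,0,0]]

```text
clock: 44.15
eef_pos: [430.6, 344.5, 246.5]
tool_rot: [-3.141, -0.004, 0.081]
force: [-0.0, 0.0, 0.5]
width: 50.2
gripper_force: 0.0
```

```bash
python3 st.py
python3 - <<'E'
from m import *
d=grab('wrist');P=cloud(d)
cv2.imwrite('pics/w5.png',d['img'][:,:,::-1])
w=P.reshape(-1,3);k=(w[:,2]>90)&(w[:,2]<108)&(abs(w[:,0]-431)<45)&(abs(w[:,1]-398)<45)
r=cv2.minAreaRect(np.float32(w[k,:2]));print('bar',r);c=np.array(r[0])
def ang(v): return np.degrees(np.arctan2(v[1],v[0]))%360
for n,lo,hi in(('blue',(100,130,80),(125,255,255)),('orange',(8,150,120),(20,255,255))):
    for cc,s,m in blobs(d,lo,hi,40):
        q=plane(d,[cc],55)[0]
        if np.hypot(*(q[:2]-c))<65: print(n,cc.round(),q.round(1),ang(q[:2]-c))
u,v=np.meshgrid(range(640),range(480));k=(np.hypot(P[...,0]-c[0],P[...,1]-c[1])<27)&(P[...,2]>92)&(d['img'].min(2)>150)
q=np.nanmedian(P[k],0);print('pointer',k.sum(),q.round(1),ang(q[:2]-c))
E
python3 go.py 463.8 211 240 0 0 0
```

```text
{'clock': 44.15, 'qpos': [-1.028, 0.523, 0.456, 1.81, -0.289, 0.871, -1.928], 'eef_pos': [430.623, 344.479, 246.484], 'tool_rot': [-3.141, -0.004, 0.081], 'width': 50.243, 'gripper_force': 0.0, 'force': [-0.028, 0.007, 0.454]}
toolz [ 0.004  0.001 -1.   ] tooly [ 0.081 -0.997 -0.001]
bar ((431.33441162109375, 396.77484130859375), (48.9044303894043, 14.361261367797852), 49.817996978759766)
blue [198. 244.] [401.1 437.5  55. ] 126.64829332586221
orange [297. 255.] [398.4 359.   55. ] 228.87733522175142
pointer 195 [434.5 373.4 269. ] 277.70582346690964
4 rows of [0.138, -0.556, -0.027] [-0.004, 0.012, -0.233]
```

View pics/w5.png

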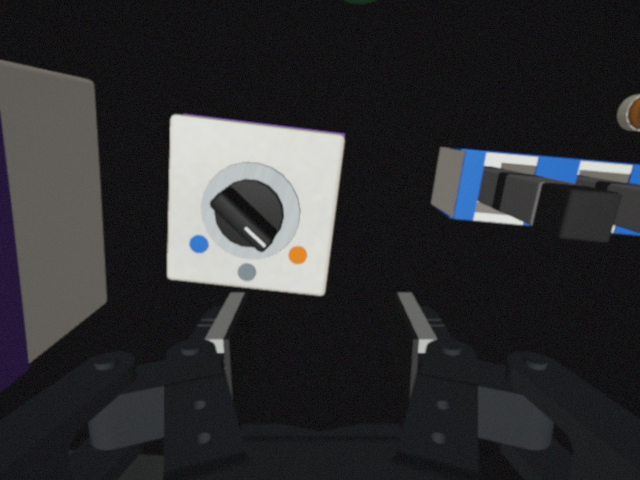

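The pointer now lies at 229.8° and the orange dot at 228.9°, so the selector is set (pointer at (257,238), dot at (297,255)). Next are the spent columns. I'll check reach and measure their tops.

```bash
cat > t.py <<'E'
from ik import *
from h import *
d=np.pi/180;q=np.array(sensors.read_state()['qpos'])
for nm,x,psi,th,f in(('grip',(464,211,148),0,0,0),('lift',(464,211,345),0,0,0),('mid',(470,0,345),0,0,0),('mid2',(470,-200,345),0,0,0),('bin0',(465,-420,345),0,0,0),('bin1',(465,-420,240),180,45,1),('bin2',(465,-420,120),180,45,1)):
    b=ik(np.array(x,float),tool(psi*d,th*d,f),[q]+SE);q=b[1];print(nm,round(b[0],4),q.round(2))
w=cloud(grab('top')).reshape(-1,3)
for y0 in(143,211):
    k=(w[:,2]>155)&(w[:,2]<172)&(abs(w[:,0]-464)<30)&(abs(w[:,1]-y0)<25);r=cv2.minAreaRect(np.float32(w[k,:2]));print(k.sum(),r,np.median(w[k,2]))
s=cloud(grab('side')).reshape(-1,3)
for y0 in(143,211):
    k=(s[:,2]>155)&(s[:,2]<172)&(abs(s[:,0]-464)<30)&(abs(s[:,1]-y0)<25);print('side',k.sum(),np.percentile(s[k],[3,97],axis=0).round(1).tolist())
E
python3 t.py; python3 go.py 464 211 240 0 0 0
```

```text
grip 0.0 [-0.62  0.59  0.2   2.01 -0.21  0.57 -1.84]
lift 0.0 [-0.66  0.33  0.25  1.77 -0.09  1.05 -1.95]
mid 0.0 [-0.65  0.33  0.8   1.87 -0.27  1.05 -1.31]
mid2 0.0 [ 0.17  0.33  0.24  1.77 -0.09  1.05 -1.13]
bin0 0.0 [ 0.7   0.51 -0.02  1.45  0.01  1.18 -0.89]
bin1 0.0 [ 0.55  1.   -0.11  1.01  0.43  1.86 -1.15]
bin2 0.0 [ 0.37  1.15  0.35  1.07  0.11  1.61 -0.98]
196 ((464.4066467285156, 143.04896545410156), (24.863916397094727, 26.263336181640625), 1.1967817544937134) 165.371328813081
204 ((464.8190612792969, 211.14869689941406), (24.863380432128906, 26.997678756713867), 0.8854008316993713) 165.50354582622498
side 1 [[451.7, 143.1, 155.3], [451.7, 143.1, 155.3]]
4 rows of [0.139, -0.556, -0.027] [-0.004, 0.012, -0.232]Traceback (most recent call last):
  File "t.py", line 11, in <module>
    k=(s[:,2]>155)&(s[:,2]<172)&(abs(s[:,0]-464)<30)&(abs(s[:,1]-y0)<25);print('side',k.sum(),np.percentile(s[k],[3,97],axis=0).round(1).tolist())
                                                                                              ~~~~~~~~~~~~~^^^^^^^^^^^^^^^^^^^^
    return _quantile_unchecked(
        a, q, axis, out, overwrite_input, method, keepdims, weights)
    return _ureduce(a,
                    func=_quantile_ureduce_func,
    ...<5 lines>...
                    overwrite_input=overwrite_input,
                    method=method)
    r = func(a, **kwargs)
    result = _quantile(arr,
                       quantiles=q,
    ...<2 lines>...
                       out=out,
                       weights=wgt)
    slices_having_nans = np.isnan(arr[-1, ...])
                                  ~~~^^^^^^^^^
IndexError: index -1 is out of bounds for axis 0 with size 0
```

Everything is reachable and the tops are at 165. Going over the spent column at (464.5, 211).

send_rows:
  series:
    - [48,[0.14,-0.56,0],[0,0,-0.23]]
    - [48,[0.14,-0.56,0],[0,0,-0.23]]
    - [48,[0.14,-0.56,0],[0,0,-0.23]]
    - [48,[0.14,-0.54,0],[0,0,-0.23]]
    - [48,[0,0,0],[0,0,0]]
    - [48,[0,0,-0.4],[0,0,0]]
    - [48,[0,0,-0.1],[0,0,0]]
    - [48,[0,0,0],[0,0,0]]

```text
clock: 45.3
eef_pos: [464.1, 211.8, 216.5]
tool_rot: [-3.14, -0.004, 0.001]
force: [-0.6, 0.0, -0.2]
width: 48.1
gripper_force: 0.0
```

```bash
python3 st.py; python3 go.py 464.5 211 148 0 0 0
```

```text
{'clock': 45.3, 'qpos': [-0.797, 0.509, 0.459, 1.951, -0.322, 0.75, -1.722], 'eef_pos': [464.134, 211.839, 216.477], 'tool_rot': [-3.14, -0.004, 0.001], 'width': 48.075, 'gripper_force': 0.0, 'force': [-0.586, 0.013, -0.206]}
toolz [ 0.004  0.001 -1.   ] tooly [ 0.001 -1.    -0.001]
2 rows of [0.003, -0.007, -0.571] [-0.007, 0.021, -0.004]
```

send_rows:
  series:
    - [48,[0,0,-0.3],[0,0,0]]
    - [48,[0,0,-0.3],[0,0,0]]
    - [48,[0,-0.01,-0.3],[0,0,0]]
    - [48,[0,0,-0.25],[0,0,0]]
    - [48,[0,0,0],[0,0,0]]
    - [12,[0,0,0],[0,0,0]]
    - [12,[0,0,0],[0,0,0]]
    - [12,[0,0,0],[0,0,0]]

```text
clock: 46.3
eef_pos: [465.1, 211.0, 148.4]
tool_rot: [-3.139, -0.006, -0.0]
force: [0.5, -0.4, 3.8]
width: 25.5
gripper_force: 59.2
```

send_rows:
  series:
    - [12,[0,0,0],[0,0,0]]
    - [12,[0,0,0],[0,0,0]]
    - [12,[0,0,0.1],[0,0,0]]
    - [12,[0,0,0.2],[0,0,0]]
    - [12,[0,0,0.4],[0,0,0]]
    - [12,[0,0,0.4],[0,0,0]]
    - [12,[0,0,0.4],[0,0,0]]
    - [12,[0,0,0.4],[0,0,0]]

```text
clock: 47.3
eef_pos: [464.1, 210.5, 263.0]
tool_rot: [-3.14, -0.004, -0.001]
force: [0.8, 0.3, -1.3]
width: 25.2
gripper_force: 58.9
```

send_rows:
  series:
    - [12,[0,0,0.4],[0,0,0]]
    - [12,[0,0,0.4],[0,0,0]]
    - [12,[0,0,0.4],[0,0,0]]
    - [12,[0,0,0.2],[0,0,0]]
    - [12,[0,0,0],[0,0,0]]

```text
clock: 47.92
eef_pos: [464.5, 210.7, 346.3]
tool_rot: [-3.139, -0.005, -0.0]
force: [-0.6, 0.2, -1.6]
width: 25.4
gripper_force: 58.9
```

```bash
python3 st.py; python3 go.py 470 -200 345 0 0 0 470 -425 345 0 0 0 470 -425 240 180 45 1
```

```text
{'clock': 47.925, 'qpos': [-0.873, 0.353, 0.545, 1.778, -0.207, 1.061, -1.826], 'eef_pos': [464.529, 210.724, 346.262], 'tool_rot': [-3.139, -0.005, -0.0], 'width': 25.436, 'gripper_force': 58.932, 'force': [-0.584, 0.188, -1.632]}
toolz [ 0.005  0.002 -1.   ] tooly [-0.    -1.    -0.002]
10 rows of [0.009, -0.685, -0.002] [-0.002, 0.006, 0.0]
6 rows of [0.0, -0.625, 0.0] [0.0, 0.0, 0.0]
10 rows of [0.0, 0.0, -0.175] [0.0, 0.9, -0.0]
```

send_rows:
  series:
    - [12,[0,-0.4,0],[0,0,0]]
    - [12,[0,-0.6,0],[0,0,0]]
    - [12,[0,-0.7,0],[0,0,0]]
    - [12,[0,-0.7,0],[0,0,0]]
    - [12,[0,-0.7,0],[0,0,0]]
    - [12,[0,-0.7,0],[0,0,0]]
    - [12,[0.02,-0.7,0],[0,0,0]]
    - [12,[0.02,-0.7,0],[0,0,0]]

```text
clock: 48.92
eef_pos: [466.1, -102.4, 344.7]
tool_rot: [-3.14, -0.002, -0.0]
force: [0.8, 0.2, -0.0]
width: 25.1
gripper_force: 59.0
```

send_rows:
  series:
    - [12,[0.02,-0.7,0],[0,0,0]]
    - [12,[0.02,-0.7,0],[0,0,0]]
    - [12,[0.02,-0.7,0],[0,0,0]]
    - [12,[0,-0.7,0],[0,0,0]]
    - [12,[0,-0.7,0],[0,0,0]]
    - [12,[0,-0.7,0],[0,0,0]]
    - [12,[0,-0.7,0],[0,0,0]]
    - [12,[0,-0.5,0],[0,0,0]]

```text
clock: 49.92
eef_pos: [469.4, -426.9, 344.0]
tool_rot: [-3.139, -0.002, -0.002]
force: [-0.8, 0.7, -1.5]
width: 25.6
gripper_force: 59.1
```

```bash
python3 st.py; python3 go.py 470 -425 240 180 45 1
```

```text
{'clock': 49.925, 'qpos': [0.342, 0.587, 0.622, 1.443, -0.353, 1.224, -0.568], 'eef_pos': [469.388, -426.901, 343.966], 'tool_rot': [-3.139, -0.002, -0.002], 'width': 25.598, 'gripper_force': 59.053, 'force': [-0.805, 0.727, -1.548]}
toolz [ 0.002  0.002 -1.   ] tooly [-0.002 -1.    -0.002]
11 rows of [0.001, 0.003, -0.158] [-0.002, 0.82, 0.003]
```

send_rows:
  series:
    - [12,[0,0,-0.1],[0,0.8,0]]
    - [12,[0,0,-0.1],[0,0.8,0]]
    - [12,[0,0,-0.1],[0,0.8,0]]
    - [12,[0,0,-0.2],[0,0.8,0]]
    - [12,[0,0,-0.2],[0,0.8,0]]
    - [12,[0,0,-0.2],[0,0.8,0]]
    - [12,[0,0,-0.2],[0,0.8,0]]
    - [12,[0,0,-0.2],[0,0.8,0]]

```text
clock: 50.92
eef_pos: [470.3, -424.8, 265.6]
tool_rot: [-3.139, 0.557, 0.001]
force: [-0.1, -0.1, -1.3]
width: 25.0
gripper_force: 59.1
```

send_rows:
  series:
    - [12,[0,0,-0.2],[0,0.8,0]]
    - [12,[0,0,-0.2],[0,0.8,0]]
    - [12,[0,0,-0.2],[0,0.8,0]]
    - [12,[0,0,0],[0,0,0]]

```text
clock: 51.42
eef_pos: [470.5, -424.0, 227.4]
tool_rot: [-3.135, 0.767, 0.005]
force: [0.9, 0.2, -2.9]
width: 25.8
gripper_force: 59.2
```

```bash
python3 st.py; python3 go.py 472 -425 122 180 45 1;python3 -c "
from h import *
d=grab('side');cv2.imwrite('pics/s3.png',cv2.resize(d['img'][80:320,200:520,::-1],(800,600)))"
```

```text
{'clock': 51.425, 'qpos': [0.26, 1.101, 0.69, 1.013, -0.082, 1.745, -0.749], 'eef_pos': [470.487, -423.972, 227.443], 'tool_rot': [-3.135, 0.767, 0.005], 'width': 25.846, 'gripper_force': 59.23, 'force': [0.885, 0.233, -2.861]}
toolz [-0.694  0.004 -0.72 ] tooly [-0.    -1.    -0.005]
3 rows of [0.008, -0.006, -0.586] [-0.019, 0.07, 0.001]
```

View pics/s3.png

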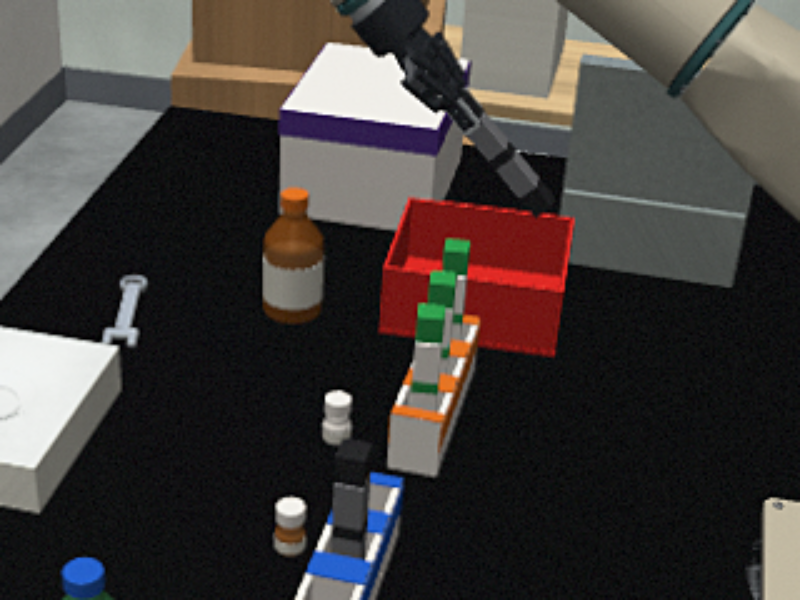

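The side crop shows the spent column held at a tilt over the bin, with its lower end at (545,208). All three fresh columns are still standing. Lowering and releasing.

send_rows:
  series:
    - [12,[0,0,-0.4],[0,0,0]]
    - [12,[0,0,-0.4],[0,0,0]]
    - [12,[0,0,-0.4],[0,0,0]]
    - [12,[0,0,-0.3],[0,0,0]]
    - [12,[0,0,-0.2],[0,0,0]]
    - [12,[0,0,0],[0,0,0]]
    - [50,[0,0,0],[0,0,0]]
    - [50,[0,0,0],[0,0,0]]

```text
clock: 52.48
eef_pos: [470.7, -425.8, 130.8]
tool_rot: [3.141, 0.763, -0.002]
force: [0.2, -0.7, 0.8]
width: 50.1
gripper_force: 0.0
```

send_rows:
  series:
    - [50,[0,0,0],[0,0,0]]
    - [50,[0,0,0],[0,0,0]]
    - [50,[0.1,0,0.2],[0,0,0]]
    - [50,[0.1,0,0.4],[0,0,0]]
    - [50,[0,0,0.5],[0,-0.8,0]]
    - [50,[0,0,0.5],[0,-0.8,0]]
    - [50,[0,0.2,0.5],[0,-0.8,0]]
    - [50,[0,0.2,0.4],[0,-0.8,0]]

```text
clock: 53.48
eef_pos: [482.8, -401.5, 282.1]
tool_rot: [3.141, 0.48, -0.001]
force: [0.5, 0.6, -0.1]
width: 49.9
gripper_force: 0.0
```

```bash
python3 st.py; python3 go.py 464 143 280 0 0 0; python3 -c "
from h import *
d=grab('top');w=cloud(d)[225:345,450:570].reshape(-1,3)
k=(w[:,2]>12)&(w[:,2]<78)&(w[:,0]>345)&(w[:,0]<528)&(w[:,1]<-316)&(w[:,1]>-480);print('in bin',k.sum(),np.percentile(w[k],[3,50,97],axis=0).round().tolist())"; python3 fresh.py
```

```text
{'clock': 53.475, 'qpos': [0.23, 0.882, 0.676, 1.186, -0.168, 1.563, -0.746], 'eef_pos': [482.762, -401.498, 282.125], 'tool_rot': [3.141, 0.48, -0.001], 'width': 49.87, 'gripper_force': 0.0, 'force': [0.486, 0.567, -0.099]}
toolz [-0.462  0.    -0.887] tooly [-0.001 -1.     0.   ]
13 rows of [-0.024, 0.698, -0.003] [0.0, -0.423, 0.001]
[368.5 277.7] 146 [443.7 -91.2 165.2] [[434.0, -101.0, 159.0], [455.0, -80.0, 169.0]]Traceback (most recent call last):
  File "<string>", line 4, in <module>
    k=(w[:,2]>12)&(w[:,2]<78)&(w[:,0]>345)&(w[:,0]<528)&(w[:,1]<-316)&(w[:,1]>-480);print('in bin',k.sum(),np.percentile(w[k],[3,50,97],axis=0).round().tolist())
                                                                                                           ~~~~~~~~~~~~~^^^^^^^^^^^^^^^^^^^^^^^
    return _quantile_unchecked(
        a, q, axis, out, overwrite_input, method, keepdims, weights)
    return _ureduce(a,
                    func=_quantile_ureduce_func,
    ...<5 lines>...
                    overwrite_input=overwrite_input,
                    method=method)
    r = func(a, **kwargs)
    result = _quantile(arr,
                       quantiles=q,
    ...<2 lines>...
                       out=out,
                       weights=wgt)
    slices_having_nans = np.isnan(arr[-1, ...])
                                  ~~~^^^^^^^^^
IndexError: index -1 is out of bounds for axis 0 with size 0
```

send_rows:
  series:
    - [48,[-0.02,0.5,0],[0,-0.7,0]]
    - [48,[-0.02,0.7,0],[0,-0.7,0]]
    - [48,[-0.02,0.7,0],[0,-0.7,0]]
    - [48,[-0.02,0.7,0],[0,-0.7,0]]
    - [48,[-0.02,0.7,0],[0,-0.7,0]]
    - [48,[-0.02,0.7,0],[0,-0.7,0]]
    - [48,[-0.02,0.7,0],[0,-0.7,0]]
    - [48,[-0.02,0.7,0],[0,-0.6,0]]

```text
clock: 54.58
eef_pos: [473.0, -76.1, 279.9]
tool_rot: [-3.14, 0.003, -0.0]
force: [0.7, 0.5, 0.7]
width: 47.9
gripper_force: 0.0
```

send_rows:
  series:
    - [48,[-0.02,0.7,0],[0,0,0]]
    - [48,[-0.02,0.7,0],[0,0,0]]
    - [48,[-0.02,0.7,0],[0,0,0]]
    - [48,[-0.02,0.7,0],[0,0,0]]
    - [48,[-0.02,0.5,0],[0,0,0]]
    - [48,[0,0,-0.4],[0,0,0]]
    - [48,[0,0,-0.4],[0,0,0]]
    - [48,[0,0,0],[0,0,0]]

```text
clock: 55.58
eef_pos: [466.0, 120.6, 230.5]
tool_rot: [3.141, 0.008, -0.0]
force: [-0.4, 0.4, 0.2]
width: 48.5
gripper_force: 0.0
```

```bash
python3 st.py; python3 go.py 464.4 143 148 0 0 0;python3 - <<'E'
from h import *
d=grab('top');P=cloud(d);w=P[225:345,450:570].reshape(-1,3)
k=(w[:,2]>12)&(w[:,2]<78)&(w[:,0]>348)&(w[:,0]<524)&(w[:,1]<-318)&(w[:,1]>-478);print('in bin',k.sum(),np.percentile(w[k],[3,50,97],axis=0).round().tolist())
cv2.imwrite('pics/t2.png',d['img'][:,:,::-1])
E
python3 fresh.py
```

```text
{'clock': 55.575, 'qpos': [-0.737, 0.482, 0.616, 2.001, -0.391, 0.785, -1.462], 'eef_pos': [465.995, 120.561, 230.547], 'tool_rot': [3.141, 0.008, -0.0], 'width': 48.545, 'gripper_force': 0.0, 'force': [-0.367, 0.373, 0.182]}
toolz [-0.008 -0.    -1.   ] tooly [-0. -1.  0.]
2 rows of [-0.013, 0.187, -0.688] [0.001, -0.045, 0.001]
in bin 1027 [[375.0, -442.0, 15.0], [447.0, -427.0, 30.0], [520.0, -416.0, 34.0]]
[368.5 277.8] 151 [443.7 -91.3 165.2] [[434.0, -101.0, 160.0], [455.0, -80.0, 169.0]]
[403.4 277.9] 159 [ 444.9 -156.   165.3] [[434.0, -168.0, 157.0], [456.0, -146.0, 168.0]]
[441.2 279.6] 182 [ 442.9 -228.7  164.9] [[432.0, -242.0, 160.0], [454.0, -217.0, 169.0]]
```

View pics/t2.png

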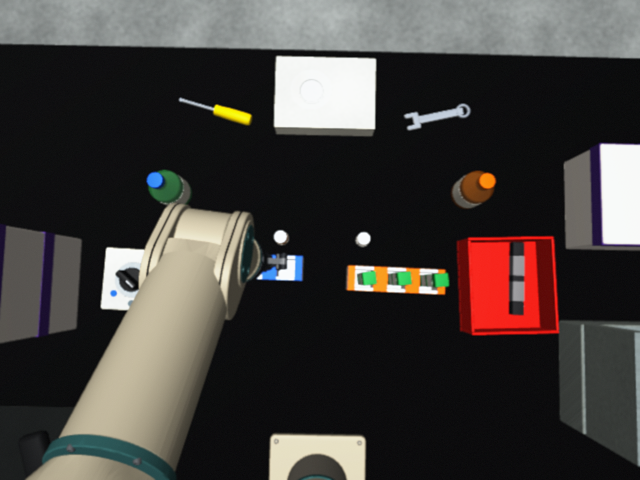

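The top view shows the first spent column lying flat in the bin at (516,280). The fresh columns and bottles are standing. Now the second spent column.

send_rows:
  series:
    - [48,[-0.02,0.37,0],[0,0,0]]
    - [48,[0,0,-0.3],[0,0,0]]
    - [48,[0,0,0],[0,0,0]]

```text
clock: 56.05
eef_pos: [465.6, 142.9, 213.9]
tool_rot: [-3.14, 0.005, -0.0]
force: [-0.2, 0.6, -0.0]
width: 48.3
gripper_force: 0.0
```

```bash
python3 st.py; python3 go.py 464.4 143 148 0 0 0
```

```text
{'clock': 56.05, 'qpos': [-0.762, 0.512, 0.596, 2.008, -0.419, 0.748, -1.482], 'eef_pos': [465.551, 142.922, 213.917], 'tool_rot': [-3.14, 0.005, -0.0], 'width': 48.344, 'gripper_force': 0.0, 'force': [-0.201, 0.621, -0.024]}
toolz [-0.005  0.001 -1.   ] tooly [-0.    -1.    -0.001]
2 rows of [-0.01, 0.001, -0.549] [-0.007, -0.028, 0.001]
```

send_rows:
  series:
    - [48,[-0.01,0,-0.3],[0,0,0]]
    - [48,[-0.01,0,-0.3],[0,0,0]]
    - [48,[0,0,-0.3],[0,0,0]]
    - [48,[0,0,-0.2],[0,0,0]]
    - [48,[0,0,0],[0,0,0]]
    - [12,[0,0,0],[0,0,0]]
    - [12,[0,0,0],[0,0,0]]
    - [12,[0,0,0],[0,0,0]]

```text
clock: 57.05
eef_pos: [465.2, 143.1, 148.5]
tool_rot: [-3.14, 0.002, -0.0]
force: [-0.8, 0.3, 6.8]
width: 25.2
gripper_force: 59.5
```

send_rows:
  series:
    - [12,[0,0,0],[0,0,0]]
    - [12,[0,0,0],[0,0,0]]
    - [12,[0,0,0.1],[0,0,0]]
    - [12,[0,0,0.2],[0,0,0]]
    - [12,[0,0,0.4],[0,0,0]]
    - [12,[0,0,0.4],[0,0,0]]
    - [12,[0,0,0.4],[0,0,0]]
    - [12,[0,0,0.4],[0,0,0]]

```text
clock: 58.05
eef_pos: [464.1, 142.8, 263.0]
tool_rot: [-3.14, 0.004, -0.001]
force: [0.2, 0.4, -1.9]
width: 25.0
gripper_force: 58.9
```

send_rows:
  series:
    - [12,[0,0,0.4],[0,0,0]]
    - [12,[0,0,0.4],[0,0,0]]
    - [12,[0,0,0.4],[0,0,0]]
    - [12,[0,0,0.2],[0,0,0]]
    - [12,[0,0,0],[0,0,0]]

```text
clock: 58.68
eef_pos: [464.5, 142.9, 346.2]
tool_rot: [-3.139, 0.003, -0.0]
force: [0.4, -0.8, -1.3]
width: 25.2
gripper_force: 58.9
```

```bash
python3 st.py
python3 - <<'E'
from h import *
for n in('side','top'):
    P=cloud(grab(n)).reshape(-1,3)
    k=(abs(P[:,0]-464)<22)&(abs(P[:,1]-143)<20)&(P[:,2]>170)&(P[:,2]<330)
    print(n,k.sum(),np.percentile(P[k],[2,50,98],axis=0).round().tolist() if k.sum() else '')
E
```

```text
{'clock': 58.675, 'qpos': [-0.876, 0.345, 0.717, 1.832, -0.26, 1.063, -1.631], 'eef_pos': [464.546, 142.93, 346.243], 'tool_rot': [-3.139, 0.003, -0.0], 'width': 25.155, 'gripper_force': 58.883, 'force': [0.395, -0.804, -1.268]}
toolz [-0.003  0.002 -1.   ] tooly [-0.    -1.    -0.002]
side 826 [[451.0, 136.0, 209.0], [462.0, 156.0, 270.0], [477.0, 160.0, 326.0]]
top 42 [[450.0, 130.0, 212.0], [452.0, 130.0, 272.0], [458.0, 136.0, 320.0]]
```

send_rows:
  series:
    - [12,[0,-0.4,0],[0,0,0]]
    - [12,[0,-0.6,0],[0,0,0]]
    - [12,[0,-0.7,0],[0,0,0]]
    - [12,[0,-0.7,0],[0,0,0]]
    - [12,[0,-0.7,0],[0,0,0]]
    - [12,[0.02,-0.7,0],[0,0,0]]
    - [12,[0.02,-0.7,0],[0,0,0]]
    - [12,[0.02,-0.7,0],[0,0,0]]

```text
clock: 59.78
eef_pos: [467.5, -170.1, 344.6]
tool_rot: [-3.14, 0.006, -0.0]
force: [1.2, -0.2, -0.3]
width: 25.1
gripper_force: 59.0
```

send_rows:
  series:
    - [12,[0.02,-0.7,0],[0,0,0]]
    - [12,[0.02,-0.7,0],[0,0,0]]
    - [12,[0,-0.7,0],[0,0,0]]
    - [12,[0,-0.7,0],[0,0,0]]
    - [12,[0,-0.4,0],[0,0,0]]
    - [12,[0,0,0],[0,0,0]]

```text
clock: 60.52
eef_pos: [469.0, -362.9, 344.3]
tool_rot: [-3.14, 0.007, -0.004]
force: [0.1, -0.6, -1.6]
width: 25.4
gripper_force: 59.2
```

```bash
python3 st.py; python3 go.py 472 -360 235 180 45 1
```

```text
{'clock': 60.525, 'qpos': [0.171, 0.543, 0.727, 1.558, -0.374, 1.191, -0.607], 'eef_pos': [469.025, -362.874, 344.257], 'tool_rot': [-3.14, 0.007, -0.004], 'width': 25.398, 'gripper_force': 59.209, 'force': [0.145, -0.611, -1.562]}
toolz [-0.007  0.001 -1.   ] tooly [-0.004 -1.    -0.001]
10 rows of [0.005, 0.005, -0.182] [0.0, 0.892, 0.005]
```

send_rows:
  series:
    - [12,[0,0,-0.1],[0,0.8,0]]
    - [12,[0,0,-0.1],[0,0.8,0]]
    - [12,[0,0,-0.1],[0,0.8,0]]
    - [12,[0,0,-0.2],[0,0.8,0]]
    - [12,[0,0,-0.2],[0,0.8,0]]
    - [12,[0,0,-0.2],[0,0.8,0]]
    - [12,[0,0,-0.2],[0,0.8,0]]
    - [12,[0,0,-0.2],[0,0.8,0]]

```text
clock: 61.52
eef_pos: [471.1, -359.2, 266.4]
tool_rot: [-3.138, 0.565, 0.002]
force: [0.2, -0.6, -1.1]
width: 25.6
gripper_force: 59.3
```

send_rows:
  series:
    - [12,[0,0,-0.2],[0,0.8,0]]
    - [12,[0,0,-0.2],[0,0.8,0]]
    - [12,[0,0,-0.2],[0,0.8,0]]
    - [12,[0,0,0],[0,0,0]]

```text
clock: 62.02
eef_pos: [471.2, -358.7, 228.4]
tool_rot: [-3.135, 0.775, 0.006]
force: [0.6, 0.3, -1.6]
width: 25.3
gripper_force: 59.3
```

```bash
python3 st.py; python3 go.py 472 -360 126 180 45 1
```

```text
{'clock': 62.025, 'qpos': [0.137, 1.071, 0.747, 1.143, -0.133, 1.711, -0.773], 'eef_pos': [471.191, -358.708, 228.384], 'tool_rot': [-3.135, 0.775, 0.006], 'width': 25.315, 'gripper_force': 59.31, 'force': [0.622, 0.348, -1.65]}
toolz [-0.7    0.002 -0.715] tooly [ 0.001 -1.    -0.005]
3 rows of [0.004, -0.007, -0.569] [-0.018, 0.04, -0.005]
```

send_rows:
  series:
    - [12,[0,0,-0.4],[0,0,0]]
    - [12,[0,0,-0.4],[0,0,0]]
    - [12,[0,0,-0.4],[0,0,0]]
    - [12,[0,0,-0.3],[0,0,0]]
    - [12,[0,0,-0.2],[0,0,0]]
    - [12,[0,0,0],[0,0,0]]
    - [50,[0,0,0],[0,0,0]]
    - [50,[0,0,0],[0,0,0]]

```text
clock: 63.02
eef_pos: [470.6, -361.6, 130.7]
tool_rot: [3.141, 0.771, -0.002]
force: [0.4, 0.5, 0.2]
width: 50.1
gripper_force: 0.0
```

send_rows:
  series:
    - [50,[0,0,0],[0,0,0]]
    - [50,[0,0,0],[0,0,0]]
    - [50,[0.1,0,0.2],[0,0,0]]
    - [50,[0.1,0,0.4],[0,0,0]]
    - [50,[0,0,0.5],[0,-0.8,0]]
    - [50,[0,0,0.5],[0,-0.8,0]]
    - [50,[0,0.3,0.5],[0,-0.8,0]]
    - [50,[0,0.5,0.5],[0,-0.8,0]]

```text
clock: 64.03
eef_pos: [482.2, -313.8, 287.7]
tool_rot: [3.141, 0.49, -0.003]
force: [0.3, 0.6, 1.8]
width: 50.1
gripper_force: 0.0
```

send_rows:
  series:
    - [50,[0,0.7,0.3],[0,-0.8,0]]
    - [50,[0,0.7,0.3],[0,-0.8,0]]
    - [50,[0,0.7,0],[0,-0.8,0]]
    - [50,[0,0.7,0],[0,-0.8,0]]
    - [50,[0,0.7,0],[0,0,0]]
    - [50,[0,0.7,0],[0,0,0]]
    - [50,[0,0.7,0],[0,0,0]]
    - [50,[0,0.7,0],[0,0,0]]

```text
clock: 65.03
eef_pos: [482.6, 24.1, 322.8]
tool_rot: [-3.14, 0.212, -0.0]
force: [0.8, -0.6, 0.3]
width: 50.0
gripper_force: 0.0
```

send_rows:
  series:
    - [50,[0,0.4,0],[0,0,0]]
    - [50,[0,0,0],[0,0,0]]
    - [50,[0,0,0],[0,0,0]]

```text
clock: 65.4
eef_pos: [482.6, 45.6, 322.3]
tool_rot: [-3.141, 0.213, -0.002]
force: [-0.2, -0.9, 0.7]
width: 49.9
gripper_force: 0.0
```

```bash
python3 st.py; python3 fresh.py; python3 -c "
from h import *
grab('top','t3')"
```

```text
{'clock': 65.4, 'qpos': [-0.63, 0.517, 0.78, 1.713, -0.345, 1.286, -1.316], 'eef_pos': [482.557, 45.557, 322.327], 'tool_rot': [-3.141, 0.213, -0.002], 'width': 49.935, 'gripper_force': 0.0, 'force': [-0.218, -0.89, 0.666]}
toolz [-0.211  0.001 -0.977] tooly [-0.002 -1.    -0.   ]
[368.5 277.7] 147 [443.7 -91.4 165.4] [[434.0, -101.0, 158.0], [455.0, -80.0, 169.0]]
[403.3 277.9] 160 [ 444.9 -156.3  165.1] [[434.0, -168.0, 157.0], [456.0, -146.0, 168.0]]
[451.3 279.1] 236 [ 444.8 -248.8  163.3] [[432.0, -265.0, 146.0], [456.0, -237.0, 168.0]]
```

View pics/t3.png

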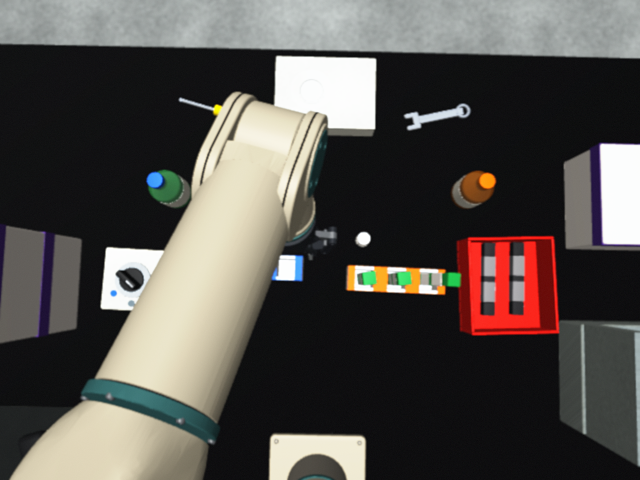

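The top view shows both spent columns in the bin at (488,278) and (516,278). The fresh column in the far well now leans towards -y, with its top at (452,280), so I'll set it straight.

```bash
python3 held.py; python3 go.py 444 -235 260 0 0 0;python3 -c "
from h import *
d=grab('side');cv2.imwrite('pics/s4.png',cv2.resize(d['img'][120:270,320:520,::-1],(800,600)))"
```

```text
side [382.8 178.7] 120 [ 443.8 -238.9  158. ] [[432.0, -253.0, 144.0], [455.0, -232.0, 167.0]]
side [373.9 202.4] 286 [443.3 -97.5 160.5] [[433.0, -159.0, 142.0], [454.0, -77.0, 169.0]]
side [369.5 234.9] 30 [442.4 -79.5  85.8] [[432.0, -81.0, 82.0], [452.0, -76.0, 91.0]]
top [162.6 170.8] 19 [655.8 332.3 100. ] [[652.0, 325.0, 93.0], [660.0, 340.0, 107.0]]
top [150.3 191.3] 17 [613.5 355.6  98.7] [[605.0, 351.0, 94.0], [620.0, 360.0, 104.0]]
top [368.5 277.7] 147 [443.7 -91.3 165.2] [[434.0, -101.0, 162.0], [453.0, -80.0, 168.0]]
top [403.2 278. ] 163 [ 444.9 -156.3  164.8] [[435.0, -168.0, 161.0], [456.0, -147.0, 168.0]]
top [451.3 279. ] 241 [ 444.9 -249.2  163.2] [[433.0, -266.0, 142.0], [456.0, -238.0, 168.0]]
7 rows of [-0.092, -0.668, -0.147] [-0.002, -0.349, 0.004]
```

View pics/s4.png

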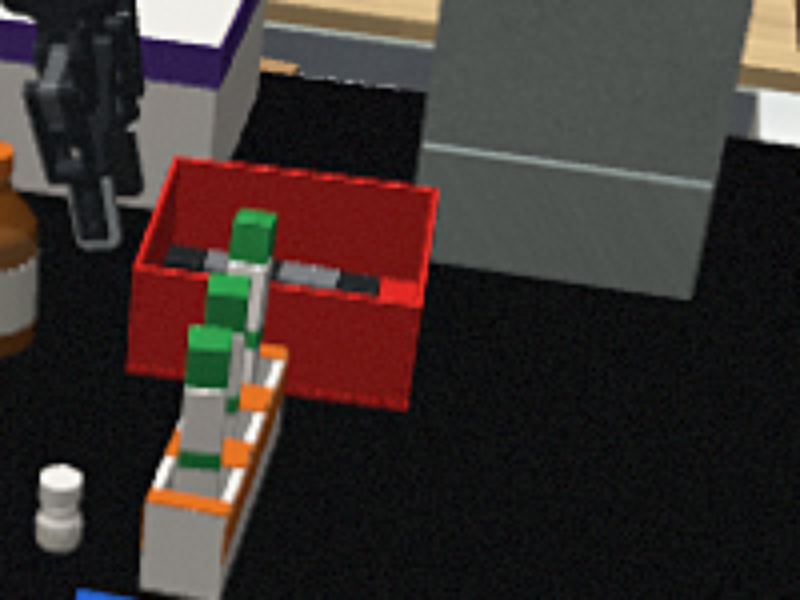

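The side crop confirms the far column's top (255,235) leans away towards the bin while still in its well. Moving over it.

send_rows:
  series:
    - [76,[-0.09,-0.5,-0.1],[0,-0.35,0]]
    - [76,[-0.09,-0.6,-0.1],[0,-0.35,0]]
    - [76,[-0.09,-0.7,-0.1],[0,-0.35,0]]
    - [76,[-0.09,-0.7,-0.1],[0,-0.35,0]]
    - [76,[-0.09,-0.7,-0.1],[0,-0.35,0]]
    - [76,[-0.09,-0.7,-0.2],[0,-0.35,0]]
    - [76,[-0.09,-0.78,-0.3],[0,-0.35,0]]
    - [76,[0,0,0],[0,0,0]]

```text
clock: 66.65
eef_pos: [441.7, -238.5, 261.3]
tool_rot: [3.141, 0.001, -0.01]
force: [0.1, -0.2, 0.3]
width: 75.9
gripper_force: 0.0
```

```bash
python3 st.py; python3 held.py|grep side; python3 go.py 444 -235 155 0 0 0
```

```text
{'clock': 66.65, 'qpos': [-0.065, 0.492, 0.742, 1.919, -0.421, 0.893, -0.691], 'eef_pos': [441.747, -238.545, 261.308], 'tool_rot': [3.141, 0.001, -0.01], 'width': 75.898, 'gripper_force': 0.0, 'force': [0.069, -0.234, 0.314]}
toolz [-0.001 -0.    -1.   ] tooly [-0.01 -1.    0.  ]
side [382.8 178.7] 120 [ 443.4 -237.6  158.8] [[432.0, -254.0, 145.0], [455.0, -231.0, 167.0]]
side [373.9 202.4] 286 [443.3 -95.  161.1] [[433.0, -159.0, 142.0], [454.0, -76.0, 169.0]]
side [369.5 234.9] 30 [442.4 -79.1  86.3] [[432.0, -82.0, 82.0], [452.0, -75.0, 91.0]]
3 rows of [-0.001, -0.003, -0.592] [-0.008, -0.002, 0.01]
```

send_rows:
  series:
    - [76,[0,0,-0.4],[0,0,0]]
    - [76,[0,0,-0.4],[0,0,0]]
    - [76,[0,0,-0.4],[0,0,0]]
    - [76,[0,0,-0.3],[0,0,0]]
    - [76,[0,0,-0.25],[0,0,0]]
    - [76,[0,0,0],[0,0,0]]
    - [76,[0,0,0],[0,0,0]]

```text
clock: 67.62
eef_pos: [445.2, -233.9, 157.2]
tool_rot: [-3.141, -0.001, 0.0]
force: [-0.1, -0.0, -0.0]
width: 75.8
gripper_force: 0.0
```

```bash
python3 st.py
```

```text
{'clock': 67.625, 'qpos': [0.034, 0.632, 0.6, 2.024, -0.58, 0.657, -0.554], 'eef_pos': [445.171, -233.897, 157.198], 'tool_rot': [-3.141, -0.001, 0.0], 'width': 75.783, 'gripper_force': 0.0, 'force': [-0.078, -0.035, -0.002]}
toolz [ 0.001  0.001 -1.   ] tooly [ 0.    -1.    -0.001]
```

Closing gently without clamping, to centre it, then shifting to the well's axis.

send_rows:
  series:
    - [60,[0,0,0],[0,0,0]]
    - [48,[0,0,0],[0,0,0]]
    - [40,[0,0,0],[0,0,0]]
    - [34,[0,0,0],[0,0,0]]
    - [32,[0,0,0],[0,0,0]]
    - [32,[0,0.05,0],[0,0,0]]
    - [32,[0,0.05,0],[0,0,0]]
    - [32,[0,0,0],[0,0,0]]

```text
clock: 68.62
eef_pos: [444.6, -227.4, 156.6]
tool_rot: [-3.14, 0.0, 0.0]
force: [0.3, 0.4, 0.2]
width: 31.9
gripper_force: 0.0
```

```bash
python3 st.py; python3 held.py|grep side
```

```text
{'clock': 68.625, 'qpos': [0.022, 0.63, 0.6, 2.033, -0.582, 0.653, -0.562], 'eef_pos': [444.631, -227.449, 156.591], 'tool_rot': [-3.14, 0.0, 0.0], 'width': 31.924, 'gripper_force': 0.0, 'force': [0.268, 0.387, 0.165]}
toolz [-0.     0.002 -1.   ] tooly [ 0.    -1.    -0.002]
side [385.6 181.9] 16 [ 433.2 -218.9  158.8] [[432.0, -230.0, 150.0], [435.0, -205.0, 174.0]]
side [374.1 202.1] 291 [443.5 -97.6 161.4] [[433.0, -163.0, 142.0], [454.0, -76.0, 169.0]]
side [369.4 234.9] 31 [443.2 -78.6  85.8] [[432.0, -83.0, 82.0], [452.0, -74.0, 90.0]]
```

send_rows:
  series:
    - [36,[0,0,0],[0,0,0]]
    - [40,[0,0,0],[0,0,0]]
    - [46,[0,0,0],[0,0,0]]
    - [46,[0,0,0.1],[0,0,0]]
    - [46,[0,0,0.3],[0,0,0]]
    - [46,[0,0,0.5],[0,0,0]]
    - [46,[0,0,0.6],[0,0,0]]
    - [46,[0,0,0.6],[0,0,0]]

```text
clock: 69.72
eef_pos: [444.4, -228.0, 284.1]
tool_rot: [-3.14, -0.0, -0.001]
force: [1.3, -0.5, -0.9]
width: 46.1
gripper_force: 0.0
```

send_rows:
  series:
    - [46,[0.3,0.6,0.3],[0,0,0]]
    - [46,[0.3,0.7,0.2],[0,0,0]]
    - [46,[0.3,0.7,0],[0,0,0]]
    - [46,[0.2,0.7,0],[0,0,0]]
    - [46,[0,0.7,0],[0,0,0]]
    - [46,[0,0,0],[0,0,0]]
    - [46,[0,0,0],[0,0,0]]

```text
clock: 70.6
eef_pos: [510.5, -24.7, 313.0]
tool_rot: [-3.141, -0.0, -0.001]
force: [-0.2, -0.6, -0.0]
width: 46.2
gripper_force: 0.0
```

```bash
python3 st.py; python3 held.py; python3 -c "
from h import *
grab('top','t4')"
```

```text
{'clock': 70.6, 'qpos': [-0.549, 0.448, 0.797, 1.827, -0.372, 1.022, -1.175], 'eef_pos': [510.463, -24.695, 313.004], 'tool_rot': [-3.141, -0.0, -0.001], 'width': 46.236, 'gripper_force': 0.0, 'force': [-0.159, -0.63, -0.039]}
toolz [ 0.     0.001 -1.   ] tooly [-0.001 -1.    -0.001]
side [375.9 196.8] 405 [ 443.5 -146.3  161.3] [[433.0, -218.0, 143.0], [454.0, -77.0, 169.0]]
side [369.5 234.9] 30 [441.8 -79.3  86.4] [[432.0, -82.0, 82.0], [453.0, -75.0, 90.0]]
top [163.6 170.8] 23 [656.2 330.7  97.9] [[652.0, 320.0, 95.0], [659.0, 339.0, 105.0]]
top [150.3 190.8] 17 [613.2 355.2  99.8] [[607.0, 351.0, 94.0], [620.0, 359.0, 107.0]]
top [371.8 278.9] 64 [440.  -97.2 165.3] [[434.0, -101.0, 163.0], [453.0, -90.0, 168.0]]
top [403.1 278. ] 164 [ 444.9 -156.3  165.3] [[435.0, -167.0, 155.0], [455.0, -147.0, 168.0]]
top [435.5 278.5] 167 [ 444.5 -217.2  165.1] [[435.0, -230.0, 155.0], [456.0, -208.0, 168.0]]
```

View pics/t4.png

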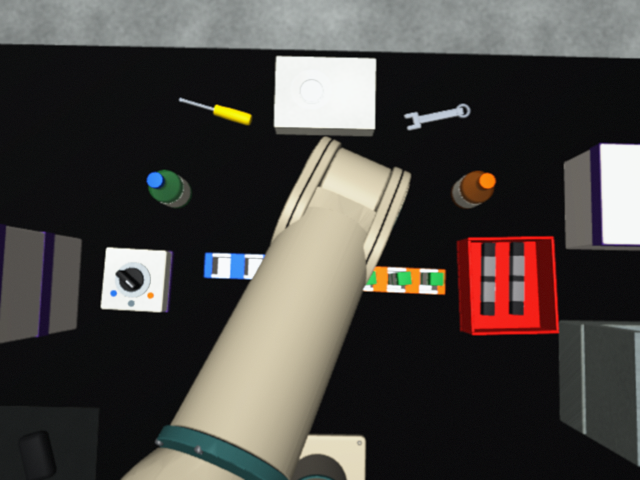

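Both spent columns are in the bin (488,278) and (516,278), and the bottles are standing. I'll check how upright the column tops are by fitting planes.

Run:
```python
from m import *
for k in range(2):
  T=grab('top');P=cloud(T)
  for c,s,m in blobs(T,(50,150,60),(75,255,255),60):
    q=P[m];q=q[(q[:,2]>155)&(q[:,2]<172)]
    if len(q)<50: continue
    A=np.c_[q[:,:2]-q[:,:2].mean(0),np.ones(len(q))];x=np.linalg.lstsq(A,q[:,2],rcond=None)[0]
    print('top',np.degrees(x[:2]).round(1),x[2].round(1),cv2.minAreaRect(np.float32(q[:,:2])))
S=grab('side');P=cloud(S).reshape(-1,3)
for y0 in(-228,-159,-91):
    for z0 in(85,110,130,155):
        k=(abs(P[:,0]-443)<9)&(abs(P[:,1]-y0-13)<14)&(abs(P[:,2]-z0)<7)
        if k.sum()>5: print('face',y0,z0,k.sum(),np.median(P[k],0).round(1))
```

```text
top [ 1.1 -3.7] 165.0 ((445.0264892578125, -157.48745727539062), (22.898027420043945, 23.58226776123047), 3.346179246902466)
top [ 1.3 -3.9] 165.1 ((444.4592590332031, -218.75318908691406), (22.976764678955078, 23.7093505859375), 2.2441048622131348)
top [0.1 0.5] 165.2 ((442.39556884765625, -98.91027069091797), (12.69543170928955, 24.55608558654785), 64.4004898071289)
top [ 0.5 -1.5] 164.8 ((444.9715576171875, -157.54737854003906), (23.07402229309082, 23.86416244506836), 3.492194175720215)
top [-0.  -2.5] 164.9 ((444.35101318359375, -219.17544555664062), (22.876169204711914, 23.44486427307129), 0.40819212794303894)
face -228 85 8 [ 436.2 -208.5   88.2]
face -228 110 6 [ 436.6 -209.5  107. ]
face -228 130 12 [ 436.4 -210.1  130.8]
face -228 155 34 [ 441.9 -206.2  155.7]
face -159 85 8 [ 436.2 -147.2   83.6]
face -159 110 10 [ 436.7 -146.7  108.3]
face -159 130 10 [ 435.6 -146.5  131.9]
face -159 155 40 [ 443.1 -146.3  156.5]
face -91 85 32 [444.1 -79.3  85.1]
face -91 110 33 [442.9 -78.6 110.4]
face -91 130 43 [442.8 -79.8 129. ]
face -91 155 39 [442.8 -78.4 156.2]
```

```bash
python3 -c "
from cell import ctrl
print(ctrl.finish_job())"
```

```text
the job is handed in; nothing more can be done
None
```

The job is handed in: all three fresh columns stand upright and fully down in the orange rack, the selector points at the orange dot, both spent columns lie in the red bin, and both bottles are standing; one fresh column was found leaning late in the run and was set straight before hand-in, and joint 6 briefly read 1.981 rad (range limit 1.98).

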